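# Tidy the jar rack: box into its bay, every label to the front

### The arm

A 6-joint arm with a two-finger parallel gripper is mounted at the origin on a cart in front of the work surface, level with it; the furniture and walls round the work are solid. World frame = base frame: x ahead of the robot, y to its left, z up, the work surface at z = 0. Lengths are in m, angles in rad, forces in N, time in s.
With the tool pointing down it reaches from about 0.375 to 0.9 m from the base axis. Payload 3.1 kg.
Tool frame: the origin (TCP) lies on the centre line of the jaws, within the pads' length; the fingertips stand robot.tip_reach ahead of it and the grasp point (between the pads) is the TCP (robot.tip_reach is the distance from the TCP to the fingertips, in m); z points along the fingers, y is the direction in which the jaws open and shut (so a half turn about z gives the same grasp; the last joint's range is limited). The gripper opens to 87 mm and grips with 3 to 60 N. Pads are 19 mm wide; open, the fingers measure 117 mm over their backs; the gripper's body (75 mm by 190 mm) begins 51 mm behind the grasp point.
Start: joints at [-1.399, 0.527, 1.433, -0, 1.181, -0.178], TCP at [0.215, -0.587, 0.242] pointing down, gripper open.
Joint ranges: [-3.08, 3.08], [-0.75, 2.2], [0.22, 2.44], [-1.43, 4.57], [0, 2.65], [-2.85, 2.85]. Speed limits (rad/s): [2.79, 2.79, 3.14, 3.14, 3.14, 3.14].

### API

Orientations are given as a unit quaternion [x, y, z, w].
In Python, from rig import telemetry, viewer, robot gives the robot as it stands. The module is installed in compiled form; this text tells all that it offers.
- The arm moves only by the tool step_arm, never from a script. Its argument "targets" is a list of rows, each an object of numbers: "dx", "dy", "dz": the shift along the tool's x, y, z in m; "rx", "ry", "rz": the turn, a rotation vector about the tool's x, y, z in degrees. In form: [{"dx": .., "dy": .., "dz": .., "rx": .., "ry": .., "rz": ..}, ...]. A call has exactly 5 rows; each row is the pose to reach, as a shift and turn from the pose measured when the call began, along the tool's axes at that moment; what a row does not reach only later rows make up. A row lasts 1/8 s, in which the tool goes at most 62.5 mm and 10.7 degrees, less where a joint would pass 70% of its speed; a pose out of reach is approached as far as the arm can. A call with a gripper value outside its range is refused whole. "gripper" is the opening, from 0 (shut) to 1 (fully open), set as the call begins (left out, the last holds). The fingers move at their own pace and stop on an object; "force" is the grip in N (left out, the last holds). Time passes only in rows, so rows that repeat a pose let the fingers close, or fill a call up. It gives the time, the measured TCP pose, the force and the opening at its end, in the units of the state.
- telemetry.get_obs(): the state, without advancing time (a new reading comes with each control period).
- viewer.camera(name): name is "scene" or "side" or "wrist"; returns a dict with "img" (420x560x3 uint8, blue, green, red), "depth" (420x560 float32, m along the optical axis (not along the pixel's ray), 0 where there is no reading), "K" (3x3 intrinsics, pixels), "R" (3x3) and "t" (3): a world point X has camera coordinates R X + t. Camera axes: x right, y down, z forward; pixel columns grow to the right and rows downward; lengths in m; the calibration is good to about 2 mm. A picture is of the moment at which its call begins.
- robot.hand_in(): hands the job in, once; it reports no verdict.
The state is a dict: "time": time; "q": joint angles; "joint_velocities": joint speeds; "joint_torque": joint torques, N m; "position": TCP position; "tool_rot": TCP orientation; "ft_force": force on the tool from outside, world axes, zero at the start; "moment": the same for the moment, N m; "grip_width": finger opening in m.
Only numpy, scipy, OpenCV 4.12 (cv2) and the standard library are available. Lean on these libraries where they do the work, as an engineer would, in place of code of your own. Each camera call takes 0.05 s, during which the arm holds its last target.

### The job

Tidy the jar rack: stand the red box, which is in the way in front of it, upright in the empty bay at the rack's right end. Roll each of the three jars round in its swivel cup until the middle of its label faces straight out of the front of the rack, and leave everything else where it stands.

Things in the scene. Friction and masses are not known exactly. Their poses are not given: they have to be found in the camera images.
- rack: wooden jar rack, fixed, 86 deep (x) x 264 wide (y). Origin: centre of its underside; x to its back, y to its left; its front is -x. Floor 10 mm thick. A back board (front face at x = 37 mm) and two end panels, 6 mm thick, at y = 129 and -56, reaching forward to x = -5, all 118 high, enclose the jars, which stand too close for fingers to go round; their fronts are open
- middle_place (a point): on the rack's floor, in the middle of the three jar places; axes as the rack's. The places are at y = 64, 0 and -64 mm from it. The wide jar is always in the middle, the narrow ones in either order. The swivel cups turn any number of turns, either way, with 0.015 N m of friction, and stay where left: a fingertip pressed lightly on a jar's side and drawn sideways rolls it
- jar_blue: narrow spice jar, dark blue and white label, dark cap, 41 mm in diameter; top 110 mm above the origin. It only turns about its upright axis, in its swivel cup. Origin on the axis at the cup's underside (10 mm above the rack's underside), at x = 8 mm in the rack's frame; its -x axis points out through the middle of the label: label to the front = its x axis along the rack's x, same way round
- jar_green: narrow spice jar, black label with green leaves, black cap, 41 mm in diameter; top 110 mm above the origin. It only turns about its upright axis, in its swivel cup. Origin on the axis at the cup's underside (10 mm above the rack's underside), at x = 8 mm in the rack's frame; its -x axis points out through the middle of the label: label to the front = its x axis along the rack's x, same way round
- jar_honey: wide jar, yellow-brown label, white lid; top 102 mm above the origin, glass 62 mm in diameter up to 91, lid 63.6 in diameter from there. It only turns about its upright axis, in its swivel cup. Origin on the axis at the cup's underside (10 mm above the rack's underside), at x = 0 mm in the rack's frame; its -x axis points out through the middle of the label: label to the front = its x axis along the rack's x, same way round
- jar_blue_label (a point): middle of the blue label, on the surface, 20.4 mm from the jar's axis, 45 mm above its origin; the label wraps about half-way round, symmetrically about this point
- jar_green_label (a point): middle of the green-leaf label, on the surface, 20.4 mm from the jar's axis, 45 mm above its origin; the label wraps about half-way round, symmetrically about this point
- jar_honey_label (a point): middle of the wide jar's label (words to the left of it, a honeycomb picture to the right), 31 mm from its axis, 45 mm above its origin; the label wraps about half-way round, symmetrically about this point
- red_box_mid (a point): centre (half-way up) of the loose red box, upright, 56 (its x) x 19 (its y) x 78 (z) mm, light; it stands in front of the rack, in the way of the jars. Grip it across its 19 mm thickness
- bay (a point): centre of the floor of the rack's empty bay at its right end, 10 mm above the rack's underside; axes as the rack's. Inside 78 mm long (x) and 40 mm wide (y); its walls, 4 mm thick, rise 23 mm above its floor; the end panel beside it (118 high) is 47 mm from its centre. The red box fits upright with its 56 mm side along x
- tin_mid (a point): bystander: loose flat round tin with a red label, 86 mm in diameter, 40 high; the point is its centre, half-way up
- timer_mid (a point): bystander: loose white round kitchen timer, 68 mm in diameter, 58 high; the point is its centre, half-way up
- carton_mid (a point): bystander: loose cream carton, 64 (x) x 23 (y) x 86 mm high, standing beside the rack's left end; the point is its centre, half-way up
- canister_mid (a point): bystander: loose green canister with a wooden lid, 87 mm in diameter, 120 high; the point is its centre, half-way up
- mug_mid (a point): bystander: loose cream mug, 78 mm in diameter, 101 high, with a handle (116 mm over all); the point is its centre, half-way up
- tall_box_mid (a point): bystander: loose off-white box, 60 (x) x 45 (y) x 86 mm high, to the right of the rack; the point is its centre, half-way up

How it is judged:
At the end, for the whole second after the job is handed in: Every jar's label is within 15 degrees of straight out of the rack's front, at rest. The red box stands upright (7 degrees) on the bay's floor, its centre within 16 mm (x) and 14 mm (y) of the bay's. The six bystanders are within 30 mm of where they stood (angle between the x axis of each of jar_blue, jar_honey, jar_green and the x axis of rack, either way round below 0.262 rad and x of each of jar_blue_label, jar_green_label in the frame of rack below -0.002 m and angular speed of each of jar_blue, jar_honey, jar_green below 0.1 rad/s and x of jar_honey_label in the frame of rack below -0.01 m and x of red_box_mid in the frame of bay between -0.016 and 0.016 m and y of red_box_mid in the frame of bay between -0.014 and 0.014 m and height (world z) of red_box_mid below 0.056 m and angle between red_box_mid's own z axis and vertical below 0.12 rad and linear speed of red_box below 0.02 m/s and distance of each of tin_mid, timer_mid, carton_mid, canister_mid, mug_mid, tall_box_mid from where it was at the start of the episode below 0.03 m); the robot touches nothing.
It fails at once if a bystander is knocked over (angle between any of tin_mid, timer_mid, carton_mid, canister_mid, mug_mid, tall_box_mid's own z axis and vertical above 0.5 rad).
It also fails if it takes over 67 s, if anything falls off the work surface, if the arm or the gripper's body presses on something with over 40 N, if the wrist force passes 120 N, or if a joint passes its speed limit or range.

## Working session

There is one attempt and no reset: what is moved stays moved. The work goes in short steps, Python scripts to look and compute and a tool call to move; the robot and the scene stay as the last step left them, time stands still between calls to the robot, and variables do not carry over. Pictures are saved under pics/ and viewed, and the job is handed in when it is done.

Besides the shell and the picture viewer there is one more tool, called after ">>>" as name(argument=value, ...), one argument or row to a line, values as JSON. step_arm: Moves the arm, as the interface text tells. Its arguments: {"type":"object","properties":{"targets":{"type":"array"},"gripper":{"type":"number"},"force":{"type":"number"}},"required":["targets"]}

```bash
mkdir -p pics; ls; cat > h.py <<'E'
import numpy as np,cv2
from rig import telemetry,viewer,robot
def snap(n,f):
    c=viewer.camera(n); cv2.imwrite('pics/'+f+'.png',c['img']); np.savez('pics/'+f+'.npz',**c); return c
def load(f): return dict(np.load('pics/'+f+'.npz'))
def ray(c,u,v):
    d=np.linalg.inv(c['K'])@np.array([u,v,1.]); return -c['R'].T@c['t'], c['R'].T@d
def onz(c,u,v,z):
    o,d=ray(c,u,v); return o+d*(z-o[2])/d[2]
def dep(c,u,v):
    o,d=ray(c,u,v); return o+d*c['depth'][int(v),int(u)]
def cloud(c):
    H,W=c['depth'].shape; v,u=np.mgrid[:H,:W]
    d=np.stack([u,v,np.ones_like(u)],-1)@np.linalg.inv(c['K']).T*c['depth'][...,None]
    return (d-c['t'])@c['R']
def proj(c,X):
    p=c['K']@(c['R']@np.asarray(X)+c['t']); return p[:2]/p[2]
E
python3 - <<'E'
from h import *
for n in['scene','side','wrist']:
    c=snap(n,n+'0'); print(n,-c['R'].T@c['t'],c['R'][2])
o=telemetry.get_obs()
for k in o: print(k,o[k])
print(robot.tip_reach)
E
```

```text
pics
scene [-0.14479395 -0.49123398  0.65776701] [ 0.65834073  0.47380594 -0.58488923]
side [ 0.7512348  -0.41131924  0.88065597] [-0.24976766  0.42650752 -0.86931436]
wrist [ 0.28036727 -0.56318709  0.38349239] [-0.23785698 -0.08560391 -0.96752056]
time 0.15
q [-1.39850630e+00  5.28278384e-01  1.43361809e+00 -2.01748661e-05
  1.18139657e+00 -1.78465553e-01]
joint_velocities [ 0.00255268 -0.00262364 -0.00322701 -0.00120824  0.00046665 -0.00090364]
joint_torque [ 6.31094608e-04 -4.40428770e+01 -1.76843101e+01  6.33472181e-02
  5.52656455e-02 -8.69283645e-05]
position [ 0.21470397 -0.58639297  0.24077736]
tool_rot [ 9.84659667e-01  1.74483860e-01 -6.70375242e-06 -8.50221369e-04]
ft_force [ 0.6265282  -0.52136704 -0.48921909]
moment [-0.04460127  0.00915856 -0.03802648]
grip_width 0.08709270410955401
0.019
```

View pics/scene0.png

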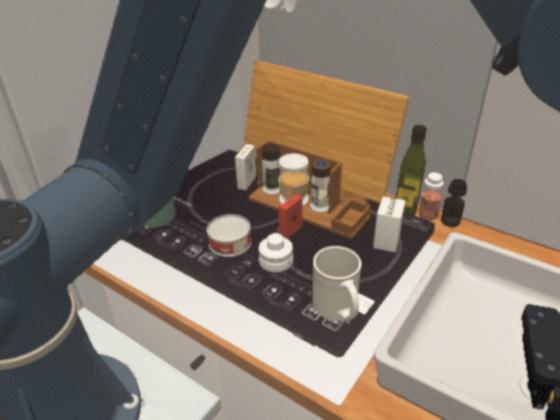

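View pics/side0.png

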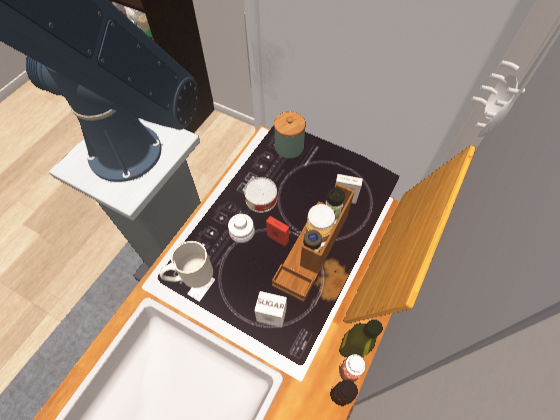

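The scene view shows the rack with its jars at about (300,185), the red box at (290,216) and the empty bay at (352,215). The tin is at (229,235), timer (276,252), mug (336,285), sugar box (390,223), carton (246,167), and the canister sits behind the arm at (160,207). The side view has the rack running from about (295,280) to (345,195).

```bash
python3 - <<'E'
from h import *
a=load('scene0')['img'][130:280,220:420]; cv2.imwrite('pics/s0z.png',cv2.resize(a,None,fx=4,fy=4,interpolation=cv2.INTER_CUBIC))
a=load('side0')['img'][165:335,230:380]; cv2.imwrite('pics/d0z.png',cv2.resize(a,None,fx=3.5,fy=3.5,interpolation=cv2.INTER_CUBIC))
E
```

```text
(no output)
```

View pics/s0z.png

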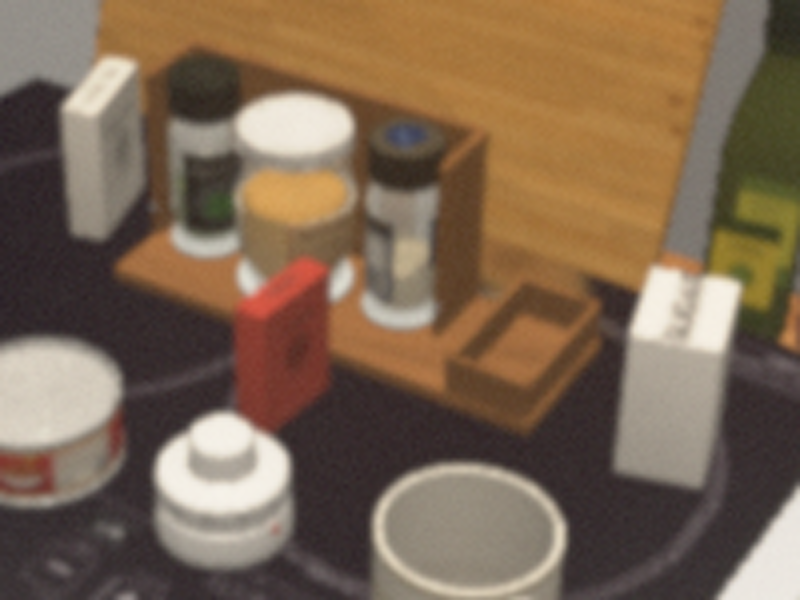

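View pics/d0z.png

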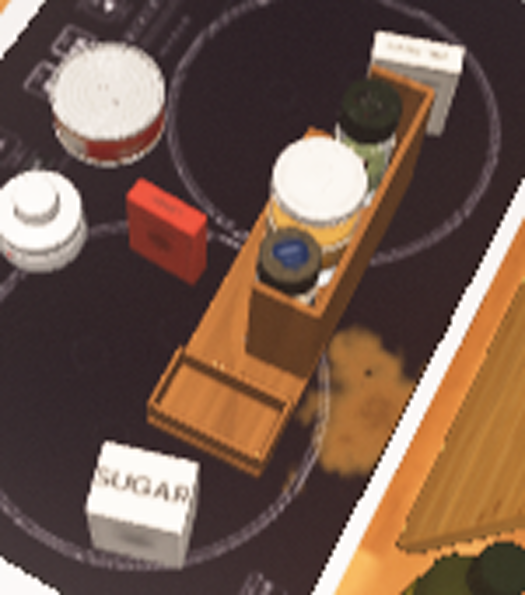

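View pics/wrist0.png

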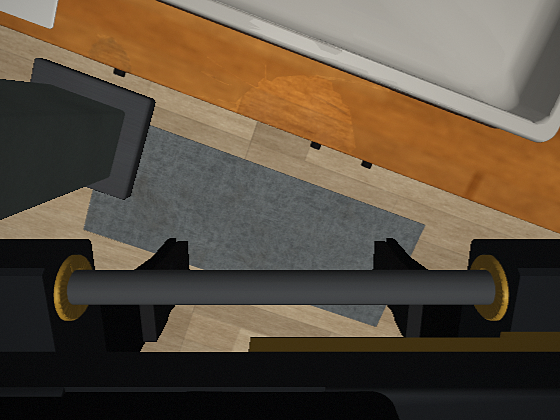

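```bash
python3 - <<'E'
from h import *
import cv2
# cloud from side cam: red box, rack walls, etc.
for n in['side0','scene0']:
    c=load(n);P=cloud(c);img=c['img'].astype(int);hsv=cv2.cvtColor(c['img'],cv2.COLOR_BGR2HSV)
    ok=c['depth']>0
    red=(((hsv[...,0]<6)|(hsv[...,0]>174))&(hsv[...,1]>170)&(hsv[...,2]>110)&ok).astype(np.uint8)
    k,l,s,ce=cv2.connectedComponentsWithStats(red)
    for i in range(1,k):
        if s[i,4]>80:
            Q=P[l==i]; T=Q[Q[:,2]>Q[:,2].max()-0.006]
            print(n,'red',s[i],Q.mean(0).round(3),Q.max(0).round(3),'top',cv2.minAreaRect((T[:,:2]*1000).astype(np.float32)))
    # rack brown in work area
    wood=(hsv[...,0]>5)&(hsv[...,0]<20)&(hsv[...,1]>100)&ok&(P[...,2]<0.135)&(P[...,2]>0.003)
    m=wood&(P[...,0]>0.35)&(P[...,0]<0.75)&(abs(P[...,1])<0.4)
    Q=P[m]; print(n,len(Q),np.percentile(Q,[1,50,99],axis=0).round(3).tolist())
    h=np.histogram(Q[:,2],bins=np.arange(0,.14,.005)); print(h[0])
    F=Q[(Q[:,2]>.105)]; 
    if len(F)>20: print('toprim',cv2.minAreaRect((F[:,:2]*1000).astype(np.float32)))
    A=Q[(Q[:,2]<.04)]; print('base',cv2.minAreaRect((A[:,:2]*1000).astype(np.float32)))
    # height map top objects
E
```

```text
side0 red [266 216  23  29 384] [ 0.53  -0.034  0.056] [ 0.554 -0.018  0.083] top ((526.4029541015625, -29.417415618896484), (17.98789405822754, 55.07695388793945), 87.68385314941406)
side0 3617 [[0.377, -0.308, 0.003], [0.619, -0.058, 0.034], [0.704, 0.278, 0.121]]
[144 414 792 101  75  98 210  68  34  41  33  44  47  42  42  61  60  80
  81 107 485 123  65 290  80   0   0   0]
toprim ((556.3333129882812, 122.72992706298828), (144.25146484375, 428.1224670410156), 37.119903564453125)
base ((551.6334228515625, -103.46905517578125), (459.6856689453125, 333.8434143066406), 82.94744873046875)
scene0 3904 [[0.389, -0.145, 0.004], [0.607, -0.043, 0.031], [0.657, 0.116, 0.119]]
[ 79 770 512 164 190 174 242  46  80  85  91  80  96  87  85 110  96  94
  81  89  75 107 190 276   5   0   0   0]
toprim ((627.4579467773438, 22.80744171142578), (56.939361572265625, 192.3450469970703), 1.4990729093551636)
base ((549.6836547851562, -18.060638427734375), (240.5868682861328, 320.71466064453125), 27.34078025817871)
```

```bash
python3 - <<'E'
from h import *
for n in['side0','scene0']:
    c=load(n);P=cloud(c);ok=c['depth']>0
    hsv=cv2.cvtColor(c['img'],cv2.COLOR_BGR2HSV)
    m=ok&(P[...,0]>0.4)&(P[...,0]<0.68)&(P[...,1]>-.22)&(P[...,1]<.15)&(hsv[...,0]>5)&(hsv[...,0]<20)&(hsv[...,1]>100)&(P[...,2]<.135)
    for z0,z1 in((.006,.016),(.028,.038),(.11,.124)):
        mm=(m&(P[...,2]>z0)&(P[...,2]<z1))
        mm=cv2.morphologyEx(mm.astype(np.uint8),cv2.MORPH_OPEN,np.ones((2,2)))>0
        Q=P[mm]; r=cv2.minAreaRect((Q[:,:2]*1000).astype(np.float32))
        print(n,z0,len(Q),Q[:,2].mean().round(4),np.round(r[0],1),np.round(r[1],1),r[2])
    # topdown
    W=np.zeros((600,560,3),np.uint8)
    M=ok&(P[...,2]>.004)&(P[...,2]<.14)
    for p,b in zip(P[M],c['img'][M]):
        u=int((.3-p[1])*800);v=int((.75-p[0])*1000)
        if 0<=u<560 and 0<=v<600: cv2.circle(W,(u,v),1,b.tolist(),-1)
    cv2.imwrite('pics/top_%s.png'%n,W)
E
```

```text
side0 0.006 1064 0.0187 [ 666.  -145.7] [146.4 538.3] 33.01173782348633
side0 0.028 260 0.028 [ 618.  -105.9] [83.4 75.1] 1.9531060457229614
side0 0.11 358 0.1141 [ 662.7 -130.9] [ 73.9 583.5] 10.290715217590332
scene0 0.006 1239 0.015 [ 306.7 -277.2] [965.7 256.8] 40.25040817260742
scene0 0.028 283 0.0312 [ 310.2 -281.3] [973.1 239.6] 38.60369110107422
scene0 0.11 429 0.1157 [ 276.  -164.3] [1048.9  188.2] 27.67466926574707
```

View pics/top_side0.png

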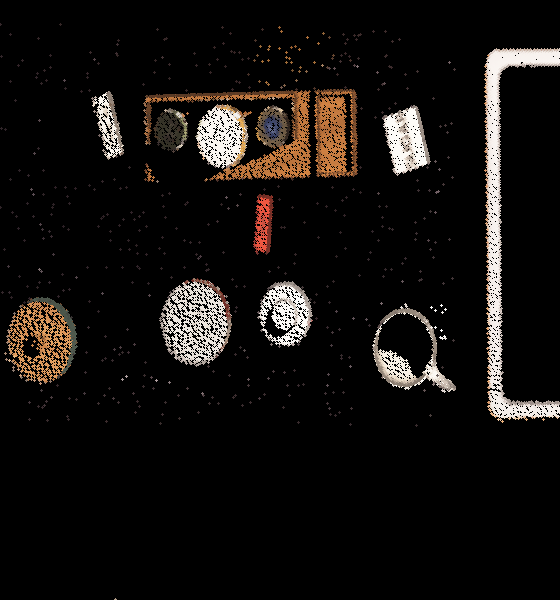

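```bash
python3 - <<'E'
from h import *
for n in['side0','scene0']:
    c=load(n);P=cloud(c);ok=c['depth']>0
    hsv=cv2.cvtColor(c['img'],cv2.COLOR_BGR2HSV)
    m=ok&(P[...,0]>0.54)&(P[...,0]<0.672)&(P[...,1]>-.165)&(P[...,1]<.135)&(hsv[...,0]>5)&(hsv[...,0]<20)&(hsv[...,1]>90)&(P[...,2]<.14)
    for z0,z1 in((.004,.016),(.028,.038),(.112,.124)):
        Q=P[m&(P[...,2]>z0)&(P[...,2]<z1)]
        print(n,z0,len(Q),Q[:,2].mean().round(4),np.percentile(Q,[1,99],axis=0).round(4)[:,:2].tolist())
        r=cv2.minAreaRect((Q[:,:2]*1000).astype(np.float32)); print(np.round(r[0],1),np.round(r[1],1),r[2])
        if z0>.1:
            R=Q[Q[:,0]>.64]; print('rim fit',np.polyfit(R[:,1],R[:,0],1),R[:,0].min(),R[:,0].max())
        if z0<.01:
            # front edge: for y bins min x
            for y in np.arange(-.14,.12,.02):
                s=Q[abs(Q[:,1]-y)<.01]
                if len(s)>5: print(round(y,2),np.percentile(s[:,0],3).round(4),end=' ')
            print()
    # jar caps, circles
    for nm,y in(('g',.087),('h',.025),('b',-.04)):
        M=ok&(P[...,2]>.108)&(P[...,2]<.124)&(abs(P[...,1]-y)<.034)&(P[...,0]>.57)&(P[...,0]<.65)
        if nm!='h': M&=(hsv[...,2]<110)
        else: M&=(hsv[...,1]<60)&(hsv[...,2]>130)
        Q=P[M&(P[...,2]>P[M][:,2].max()-.008)]
        print(nm,len(Q),Q[:,2].mean().round(4),np.round(cv2.minEnclosingCircle((Q[:,:2]*1000).astype(np.float32))[0],1),Q[:,:2].mean(0).round(4))
    for nm,x0,x1,y0,y1 in(('tin',.45,.56,.03,.13),('timer',.45,.52,-.06,.0),('carton',.57,.67,.13,.2),('can',.34,.46,.19,.31),('mug',.33,.47,-.28,-.15),('sugar',.55,.67,-.25,-.15)):
        M=ok&(P[...,2]>.025)&(P[...,2]<.14)&(P[...,0]>x0)&(P[...,0]<x1)&(P[...,1]>y0)&(P[...,1]<y1)
        if M.sum()<10: continue
        Q=P[M]; Q=Q[Q[:,2]>Q[:,2].max()-.012];r=cv2.minAreaRect((Q[:,:2]*1000).astype(np.float32)); print(nm,len(Q),Q[:,2].max().round(3),np.round(r[0],1),np.round(r[1],1),round(r[2],1))
E
```

```text
side0 0.004 1151 0.0107 [[0.5713, -0.145], [0.6593, 0.1125]]
[619.1 -13.7] [ 97.5 266.6] 1.5980372428894043
-0.14 0.5779 -0.12 0.5784 -0.1 0.5785 -0.08 0.5755 -0.06 0.5735 -0.04 0.5727 -0.02 0.5721 0.0 0.572 0.02 0.57 0.04 0.57 0.06 0.6389 
side0 0.028 296 0.0329 [[0.574, -0.1435], [0.6593, 0.105]]
[614.5 -14.9] [ 86.5 257.8] 0.9696897864341736
side0 0.112 480 0.1186 [[0.6048, -0.0716], [0.6575, 0.1178]]
[624.2  23.2] [ 63.8 192. ] 1.366929531097412
rim fit [-0.0091255   0.65208678] 0.640258377758746 0.6581862257964449
g 205 0.1207 [627.2  83. ] [0.6202 0.0854]
h 507 0.1125 [613.7  22.5] [0.6136 0.0216]
b 141 0.1206 [622.8 -47.1] [ 0.6249 -0.0444]
tin 133 0.043 [460.3  60.3] [20.2 58.1] 0.1
timer 74 0.083 [508.4 -27.7] [22.7 19.2] 1.3
carton 228 0.091 [624.  165.2] [63.5 24.3] 15.8
can 36 0.122 [409.4 249. ] [17.5 17. ] 77.1
mug 316 0.105 [ 396.  -208.3] [89.6 76.9] 21.6
sugar 611 0.091 [ 609.5 -207.4] [60.1 44.6] 15.3
scene0 0.004 1346 0.0097 [[0.5664, -0.1455], [0.6563, 0.1139]]
[612.5 -14.3] [ 92.3 264.4] 1.4186955690383911
-0.14 0.5715 -0.12 0.5711 -0.1 0.5713 -0.08 0.5715 -0.06 0.5699 -0.04 0.5694 -0.02 0.5711 0.0 0.6045 0.04 0.5662 0.06 0.5679 0.08 0.5666 0.1 0.5659 
scene0 0.028 314 0.0321 [[0.5501, -0.1446], [0.6589, 0.1138]]
[599.  -14.7] [109.6 263. ] 4.0892205238342285
scene0 0.112 464 0.1164 [[0.6014, -0.0725], [0.6554, 0.1173]]
[627.   22.9] [ 58.5 191.9] 1.8746299743652344
rim fit [-0.01886229  0.650154  ] 0.6402779262806485 0.6577872594246849
g 172 0.1189 [622.5  91.1] [0.6158 0.0853]
h 386 0.1111 [613.5  25.7] [0.6102 0.0213]
b 189 0.1193 [624.4 -47.7] [ 0.6183 -0.0437]
tin 162 0.041 [460.2  60.2] [20.  60.2] 0.1
timer 112 0.08 [507.5 -28.1] [18.9 25.1] 85.2
carton 194 0.089 [622.4 164. ] [68.1 23.9] 14.9
can 50 0.05 [414.9 211. ] [54.1 10.8] 12.7
mug 628 0.103 [ 392.2 -209.5] [94.6 77.5] 20.2
sugar 505 0.089 [ 607.3 -208.3] [63.5 44.2] 15.8
```

```bash
python3 - <<'E'
from h import *
print(load('wrist0')['K'].round(1).tolist())
for n in['side0','scene0']:
    c=load(n);P=cloud(c);ok=c['depth']>0;hsv=cv2.cvtColor(c['img'],cv2.COLOR_BGR2HSV)
    m=ok&((hsv[...,0]<8)|(hsv[...,0]>172))&(hsv[...,1]>140)&(hsv[...,2]>80)&(abs(P[...,0]-.527)<.05)&(abs(P[...,1]+.03)<.04)
    Q=P[m];r=cv2.minAreaRect((Q[:,:2]*1000).astype(np.float32));print(n,len(Q),np.round(r[0],1),np.round(r[1],1),r[2])
    T=Q[Q[:,2]>.073];r=cv2.minAreaRect((T[:,:2]*1000).astype(np.float32));print(' top',len(T),T[:,2].mean(),T.mean(0),np.round(r[0],1),np.round(r[1],1),r[2])
    p=np.polyfit(T[:,0],T[:,1],1);print(' slope',p)
    M=ok&(P[...,0]>.56)&(P[...,0]<.67)&(P[...,1]<-.06)&(P[...,1]>-.16)&(P[...,2]>.003)&(P[...,2]<.045)
    Q=P[M]
    for y in np.arange(-.156,-.07,.004):
        s=Q[(abs(Q[:,1]-y)<.002)&(Q[:,0]>.585)&(Q[:,0]<.64)]
        if len(s): print(round(y,3),len(s),s[:,2].mean().round(3),s[:,2].max().round(3))
    T=Q[(Q[:,2]>.027)]; r=cv2.minAreaRect((T[:,:2]*1000).astype(np.float32)); print(' walls',np.round(r[0],1),np.round(r[1],1),r[2])
E
```

```text
[[369.3, 0.0, 280.7], [0.0, 369.3, 205.5], [0.0, 0.0, 1.0]]
side0 474 [525.3 -29.1] [19.1 57.9] 84.82328796386719
 top 178 0.07844455242537515 [ 0.52640107 -0.02975412  0.07844455] [525.2 -28.8] [18.5 57.6] 84.90257263183594
 slope [-0.08075504  0.01275542]
-0.156 4 0.004 0.004
-0.148 1 0.003 0.003
-0.144 104 0.018 0.037
-0.14 41 0.028 0.036
-0.132 17 0.011 0.014
-0.128 39 0.011 0.015
-0.124 37 0.011 0.014
-0.12 39 0.011 0.013
-0.116 38 0.011 0.015
-0.112 31 0.011 0.014
-0.108 40 0.011 0.014
-0.104 34 0.011 0.014
-0.1 103 0.02 0.037
-0.096 40 0.029 0.036
-0.088 4 0.011 0.013
-0.084 35 0.011 0.014
-0.08 34 0.011 0.013
-0.076 33 0.011 0.015
-0.072 95 0.023 0.044
 walls [ 615.9 -103.9] [86.8 78.8] 1.6394364833831787
scene0 738 [524.3 -30.3] [20.6 60.5] 84.53482818603516
 top 179 0.07714267432563282 [ 0.52182593 -0.03092278  0.07714267] [525.  -29.7] [19.  59.3] 85.12739562988281
 slope [-0.05844959 -0.00042227]
-0.148 2 0.008 0.01
-0.144 140 0.018 0.034
-0.14 21 0.029 0.034
-0.128 9 0.011 0.012
-0.124 18 0.01 0.012
-0.12 22 0.01 0.012
-0.116 20 0.01 0.012
-0.112 19 0.01 0.012
-0.108 22 0.01 0.012
-0.104 18 0.01 0.012
-0.1 109 0.021 0.034
-0.096 17 0.03 0.033
-0.084 8 0.01 0.012
-0.08 24 0.009 0.011
-0.076 32 0.011 0.044
-0.072 123 0.025 0.045
 walls [ 615.2 -102.6] [90.5 84. ] 2.2099413871765137
```

```bash
cat >> h.py <<'E'
from scipy.spatial.transform import Rotation as Ro
def Rt(yaw,tilt=0):
    a=np.radians(yaw);x=np.array([np.cos(a),np.sin(a),0]);z=np.array([0,0,-1.]);
    R=np.stack([x,np.cross(z,x),z],1)
    return R@Ro.from_euler('y',-tilt,degrees=True).as_matrix()  # tilt>0: fingers point to tool -x side
def st():
    o=telemetry.get_obs();return o,np.array(o['position']),Ro.from_quat(o['tool_rot']).as_matrix()
def rel(p,R,lab=''):
    o,p0,R0=st(); d=R0.T@(np.array(p)-p0); rv=np.degrees(Ro.from_matrix(R0.T@R).as_rotvec())
    print(lab,'d mm',(d*1000).round(1),'rv',rv.round(1))
E
python3 - <<'E'
from h import *
R=Rt(175,30);print(R.round(2))
rel([.36,-.3,.30],Rt(100),'mid'); rel([.525,-.029,.20],Rt(175),'above box');
E
```

```text
[[-0.86  0.09  0.5 ]
 [ 0.08  1.   -0.04]
 [-0.5   0.   -0.87]]
mid d mm [ 234.9 -219.1  -58.8] rv [ -0.1  -0.1 -79.9]
above box d mm [ 482.9 -416.8   41.6] rv [-0.000e+00 -1.000e-01 -1.549e+02]
```

>>> step_arm(
  targets=[
    {"dx":0.04,"dy":-0.04,"dz":-0.02,"rz":-10},
    {"dx":0.08,"dy":-0.08,"dz":-0.04,"rz":-20},
    {"dx":0.12,"dy":-0.12,"dz":-0.055,"rz":-30},
    {"dx":0.16,"dy":-0.16,"dz":-0.06,"rz":-40},
    {"dx":0.2,"dy":-0.195,"dz":-0.06,"rz":-50},
  ],
)

```text
invalid input
```

```bash
python3 - <<'E'
from h import *
o,p,R=st();print(o['time'],p,o['q'])
rel([.525,-.029,.20],Rt(175),'above box');
E
```

```text
0.15 [ 0.21470397 -0.58639297  0.24077736] [-1.39850630e+00  5.28278384e-01  1.43361809e+00 -2.01748661e-05
  1.18139657e+00 -1.78465553e-01]
above box d mm [ 482.9 -416.8   41.6] rv [-0.000e+00 -1.000e-01 -1.549e+02]
```

>>> step_arm(
  targets=[
    {"dx":0.04,"dy":-0.04,"dz":-0.02,"rx":0,"ry":0,"rz":-10},
    {"dx":0.08,"dy":-0.08,"dz":-0.04,"rx":0,"ry":0,"rz":-20},
    {"dx":0.12,"dy":-0.12,"dz":-0.055,"rx":0,"ry":0,"rz":-30},
    {"dx":0.16,"dy":-0.16,"dz":-0.06,"rx":0,"ry":0,"rz":-40},
    {"dx":0.2,"dy":-0.195,"dz":-0.06,"rx":0,"ry":0,"rz":-50},
  ],
)

```text
time: 0.78
position: [0.336, -0.3329, 0.3016]
tool_rot: [0.817, 0.576, 0.0, -0.0]
ft_force: [-0.1, -0.1, -0.2]
grip_width: 0.0873
```

```bash
python3 - <<'E'
from h import *
o,p,R=st();print(o['time'],p,o['q'])
rel([.525,-.029,.20],Rt(175),'above box');
E
```

```text
0.775 [ 0.33604744 -0.33286473  0.3016493 ] [-1.01806408e+00  2.45065368e-01  1.72223363e+00  9.41587723e-04
  1.17491418e+00 -6.76450442e-01]
above box d mm [349.5  76.1 102. ] rv [ 1.000e-01 -0.000e+00 -1.046e+02]
```

>>> step_arm(
  targets=[
    {"dx":0.06,"dy":0.012,"dz":0,"rx":0,"ry":0,"rz":-10.5},
    {"dx":0.12,"dy":0.024,"dz":0,"rx":0,"ry":0,"rz":-21},
    {"dx":0.18,"dy":0.036,"dz":0.02,"rx":0,"ry":0,"rz":-31.5},
    {"dx":0.235,"dy":0.05,"dz":0.04,"rx":0,"ry":0,"rz":-42},
    {"dx":0.29,"dy":0.063,"dz":0.06,"rx":0,"ry":0,"rz":-52.5},
  ],
  gripper=0.6,
)

```text
time: 1.4
position: [0.4936, -0.079, 0.2414]
tool_rot: [0.475, 0.88, 0.0, 0.0]
ft_force: [1.0, -0.6, 0.1]
grip_width: 0.0536
```

```bash
python3 - <<'E'
from h import *
o,p,R=st();print(o['time'],p,o['q'])
rel([.525,-.029,.17],Rt(175),'above box');
E
```

```text
1.4 [ 0.49357547 -0.07895504  0.24143331] [-3.83089680e-01  3.59799283e-01  1.74167549e+00  1.05543638e-03
  1.03940276e+00 -9.64298344e-01]
above box d mm [24.5 53.6 71.5] rv [  0.1   0.  -51.7]
```

>>> step_arm(
  targets=[
    {"dx":0.01,"dy":0.025,"dz":0.01,"rx":0,"ry":0,"rz":-10.5},
    {"dx":0.02,"dy":0.04,"dz":0.03,"rx":0,"ry":0,"rz":-21},
    {"dx":0.0245,"dy":0.0536,"dz":0.045,"rx":0,"ry":0,"rz":-31.5},
    {"dx":0.0245,"dy":0.0536,"dz":0.06,"rx":0,"ry":0,"rz":-42},
    {"dx":0.0245,"dy":0.0536,"dz":0.07,"rx":0,"ry":0,"rz":-51.7},
  ],
)

```text
time: 2.02
position: [0.5247, -0.0286, 0.1705]
tool_rot: [0.041, 0.999, 0.0, -0.0]
ft_force: [-0.1, -0.3, -0.5]
grip_width: 0.0521
```

```bash
python3 - <<'E'
from h import *
c=snap('wrist','w1');o,p,R=st();print(o['time'],p,o['q'])
rel([.525,-.029,.066],Rt(175),'box');
P=cloud(c);hsv=cv2.cvtColor(c['img'],cv2.COLOR_BGR2HSV);ok=c['depth']>0
m=ok&((hsv[...,0]<8)|(hsv[...,0]>172))&(hsv[...,1]>140)&(hsv[...,2]>60)&(abs(P[...,0]-.527)<.05)&(abs(P[...,1]+.03)<.04)
T=P[m];T=T[T[:,2]>.07];print(T[:,2].mean());r=cv2.minAreaRect((T[:,:2]*1000).astype(np.float32));print(len(T),r)
E
```

```text
2.075 [ 0.52396353 -0.02861032  0.16953501] [-2.68081444e-01  4.97518434e-01  1.75285422e+00  8.95949731e-04
  8.93895354e-01 -1.76122925e+00]
box d mm [ -1.3  -0.4 103.5] rv [ 0.1 -0.1  0.5]
0.07774563304632136
2156 ((527.1305541992188, -29.074472427368164), (18.151885986328125, 56.075679779052734), 85.7333984375)
```

View pics/w1.png

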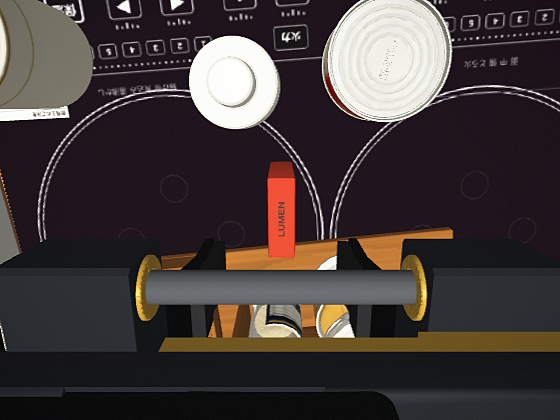

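The box sits at (282,215), in line between the jaws. The camera is on the robot side, so its picture is upside down.

>>> step_arm(
  targets=[
    {"dx":-0.002,"dy":-0.0005,"dz":0.035,"rx":0,"ry":0,"rz":0},
    {"dx":-0.003,"dy":-0.0005,"dz":0.075,"rx":0,"ry":0,"rz":0},
    {"dx":-0.003,"dy":-0.0005,"dz":0.1025,"rx":0,"ry":0,"rz":0},
    {"dx":-0.003,"dy":-0.0005,"dz":0.1025,"rx":0,"ry":0,"rz":0},
    {"dx":-0.003,"dy":-0.0005,"dz":0.1025,"rx":0,"ry":0,"rz":0},
  ],
)

```text
time: 2.7
position: [0.5274, -0.0294, 0.0679]
tool_rot: [0.04, 0.999, 0.0, -0.001]
ft_force: [0.6, 0.3, 0.5]
grip_width: 0.052
```

>>> step_arm(
  targets=[
    {"dx":0,"dy":0,"dz":0,"rx":0,"ry":0,"rz":0},
    {"dx":0,"dy":0,"dz":0,"rx":0,"ry":0,"rz":0},
    {"dx":0,"dy":0,"dz":0,"rx":0,"ry":0,"rz":0},
    {"dx":0,"dy":0,"dz":0,"rx":0,"ry":0,"rz":0},
    {"dx":0,"dy":0,"dz":0,"rx":0,"ry":0,"rz":0},
  ],
  gripper=0.1,
  force=12,
)

```text
time: 3.32
position: [0.5274, -0.0294, 0.068]
tool_rot: [0.04, 0.999, 0.0, -0.0]
ft_force: [0.6, 0.8, 2.9]
grip_width: 0.0179
```

```bash
python3 - <<'E'
from h import *
o,p,R=st();print(o['time'],p,o['grip_width'],o['ft_force'])
# box centre vs tcp: box (.527,-.029) ; offset along box x
rel([.520,-.08,.165],Rt(178));rel([.6164-.002,-.120,.15],Rt(181.3));rel([.6164-.002,-.120,.0785],Rt(181.3))
E
```

```text
3.325 [ 0.52738286 -0.02938064  0.06799929] 0.017923628703199454 [0.59657982 0.83746358 2.87644668]
 d mm [  3.4 -51.  -97. ] rv [ 0.1 -0.1 -2.5]
 d mm [-93.8 -83.4 -82.2] rv [ 0.1 -0.1 -5.8]
 d mm [-93.9 -83.4 -10.7] rv [ 0.1 -0.1 -5.8]
```

>>> step_arm(
  targets=[
    {"dx":0,"dy":0,"dz":-0.04,"rx":0,"ry":0,"rz":0},
    {"dx":-0.005,"dy":-0.02,"dz":-0.08,"rx":0,"ry":0,"rz":-2},
    {"dx":-0.03,"dy":-0.05,"dz":-0.082,"rx":0,"ry":0,"rz":-4},
    {"dx":-0.065,"dy":-0.0834,"dz":-0.082,"rx":0,"ry":0,"rz":-5.8},
    {"dx":-0.0955,"dy":-0.0834,"dz":-0.082,"rx":0,"ry":0,"rz":-5.8},
  ],
)

```text
time: 3.95
position: [0.6172, -0.1231, 0.15]
tool_rot: [-0.01, 1.0, -0.0, 0.0]
ft_force: [1.1, -0.4, -0.6]
grip_width: 0.0178
```

>>> step_arm(
  targets=[
    {"dx":0,"dy":0,"dz":0,"rx":0,"ry":0,"rz":0},
    {"dx":0,"dy":0,"dz":0,"rx":0,"ry":0,"rz":0},
    {"dx":0,"dy":0,"dz":0,"rx":0,"ry":0,"rz":0},
    {"dx":0,"dy":0,"dz":0,"rx":0,"ry":0,"rz":0},
    {"dx":0,"dy":0,"dz":0,"rx":0,"ry":0,"rz":0},
  ],
)

```text
time: 4.58
position: [0.6169, -0.1228, 0.1502]
tool_rot: [-0.01, 1.0, -0.0, 0.0]
ft_force: [0.7, -0.5, -0.8]
grip_width: 0.0181
```

```bash
python3 - <<'E'
from h import *
snap('side','d2');snap('wrist','w2');c=load('side' and 'd2')
cv2.imwrite('pics/d2z.png',cv2.resize(c['img'][165:335,230:380],None,fx=3.5,fy=3.5))
o,p,R=st();print(o['time'],p,o['grip_width'],o['ft_force'])
rel([.6164,-.120,.0785],Rt(181.3))
E
```

```text
4.675 [ 0.61709856 -0.1229102   0.15016523] 0.01761844136161527 [0.21143676 0.60033404 0.06632695]
 d mm [ 0.7  2.9 71.7] rv [-0.   0.  -0.2]
```

View pics/w2.png

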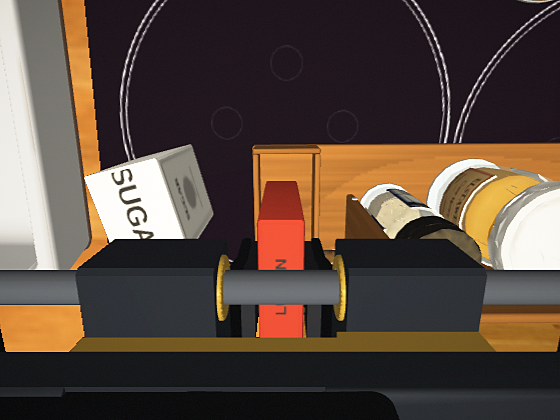

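View pics/d2z.png

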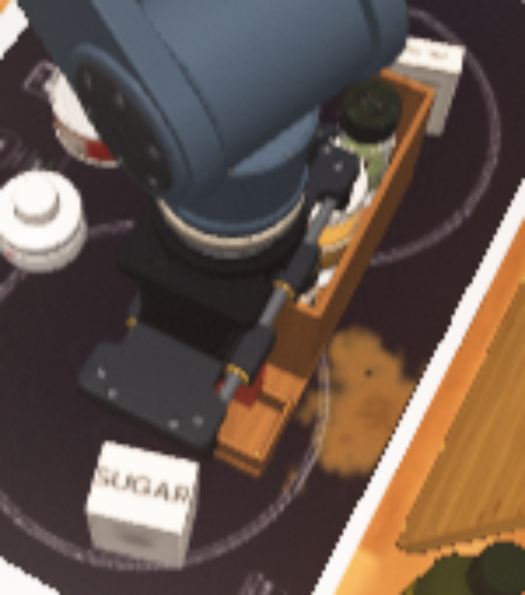

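```bash
python3 - <<'E'
from h import *
c=load('w2')
# pixels of bay walls top edges at z=.033: corners
for u,v,z in((252,147,.033),(323,147,.033),(259,152,.033),(317,152,.033),(262,240,.08),(304,240,.08)): print(u,v,onz(c,u,v,z).round(4),dep(c,u,v).round(4))
P=cloud(c);M=(P[...,2]>.026)&(P[...,2]<.04)&(P[...,0]>.56)&(P[...,0]<.61)&(P[...,1]<-.085)&(P[...,1]>-.16)
Q=P[M];h=np.histogram(Q[:,1],bins=np.arange(-.16,-.08,.003));print(h[0],h[1][:].round(3));print(Q[:,0].min())
print(np.histogram(Q[:,0],bins=np.arange(.56,.61,.003)))
E
```

```text
252 147 [ 0.5752 -0.1442  0.033 ] [ 0.5777 -0.146   0.0086]
323 147 [ 0.5742 -0.0946  0.033 ] [ 0.5764 -0.092   0.0103]
259 152 [ 0.5785 -0.1393  0.033 ] [ 0.5787 -0.1393  0.0319]
317 152 [ 0.5777 -0.0986  0.033 ] [ 0.5778 -0.0986  0.0326]
262 240 [ 0.6267 -0.1345  0.08  ] [ 0.5973 -0.1308  0.1601]
304 240 [ 0.6262 -0.1088  0.08  ] [ 0.5979 -0.1146  0.1574]
[  0   0   0   0   0 143 154  25  27  29  25  28  32  27  27  28  33  30
  28  49 213  59   0   0   0   0] [-0.16  -0.157 -0.154 -0.151 -0.148 -0.145 -0.142 -0.139 -0.136 -0.133
 -0.13  -0.127 -0.124 -0.121 -0.118 -0.115 -0.112 -0.109 -0.106 -0.103
 -0.1   -0.097 -0.094 -0.091 -0.088 -0.085 -0.082]
0.5747560534772593
(array([  0,   0,   0,   0,  14, 310, 149,  49,  54,  50,  50,  48,  48,
        48,  50,  53]), array([0.56 , 0.563, 0.566, 0.569, 0.572, 0.575, 0.578, 0.581, 0.584,
       0.587, 0.59 , 0.593, 0.596, 0.599, 0.602, 0.605, 0.608]))
```

>>> step_arm(
  targets=[
    {"dx":0,"dy":0.0034,"dz":0.005,"rx":0,"ry":0,"rz":0},
    {"dx":0,"dy":0.0034,"dz":0.03,"rx":0,"ry":0,"rz":0},
    {"dx":0,"dy":0.0034,"dz":0.055,"rx":0,"ry":0,"rz":0},
    {"dx":0,"dy":0.0034,"dz":0.0715,"rx":0,"ry":0,"rz":0},
    {"dx":0,"dy":0.0034,"dz":0.0715,"rx":0,"ry":0,"rz":0},
  ],
)

```text
time: 5.3
position: [0.6166, -0.1192, 0.0776]
tool_rot: [-0.01, 1.0, 0.0, -0.001]
ft_force: [-0.7, 0.3, 0.0]
grip_width: 0.0182
```

```bash
python3 - <<'E'
from h import *
o,p,R=st();print(o['time'],p,o['grip_width'],o['ft_force'])
E
```

```text
5.3 [ 0.61663165 -0.11923452  0.07763524] 0.01818813603560366 [-0.70605385  0.34343787  0.01174154]
```

>>> step_arm(
  targets=[
    {"dx":0,"dy":0,"dz":0.0005,"rx":0,"ry":0,"rz":0},
    {"dx":0,"dy":0,"dz":0.0005,"rx":0,"ry":0,"rz":0},
    {"dx":0,"dy":0,"dz":0.0005,"rx":0,"ry":0,"rz":0},
    {"dx":0,"dy":0,"dz":0.0005,"rx":0,"ry":0,"rz":0},
    {"dx":0,"dy":0,"dz":0.0005,"rx":0,"ry":0,"rz":0},
  ],
  gripper=0.42,
)

```text
time: 5.92
position: [0.6167, -0.1193, 0.0773]
tool_rot: [-0.01, 1.0, 0.0, -0.001]
ft_force: [0.5, -0.8, -0.5]
grip_width: 0.0365
```

>>> step_arm(
  targets=[
    {"dx":0,"dy":0,"dz":-0.03,"rx":0,"ry":0,"rz":0},
    {"dx":0,"dy":0,"dz":-0.08,"rx":0,"ry":0,"rz":0},
    {"dx":0.02,"dy":0.01,"dz":-0.11,"rx":0,"ry":0,"rz":0},
    {"dx":0.05,"dy":0.05,"dz":-0.11,"rx":0,"ry":0,"rz":0},
    {"dx":0.09,"dy":0.1,"dz":-0.11,"rx":0,"ry":-8,"rz":0},
  ],
)

```text
time: 6.55
position: [0.529, -0.0227, 0.1887]
tool_rot: [-0.009, 0.997, 0.0, 0.074]
ft_force: [0.7, 1.2, -0.0]
grip_width: 0.0366
```

```bash
python3 - <<'E'
from h import *
o,p,R=st();print(o['time'],p,o['grip_width'],o['ft_force'],R.round(2))
rel([.515,.022,.185],Rt(181.3,30),'look')
E
```

```text
6.55 [ 0.52903692 -0.02265834  0.18871256] 0.036574705268020834 [ 0.6820496   1.15347513 -0.00940345] [[-0.99 -0.02  0.15]
 [-0.02  1.    0.  ]
 [-0.15 -0.   -0.99]]
look d mm [13.6 44.9  1.7] rv [ -0.2 -21.5  -0.2]
```

>>> step_arm(
  targets=[
    {"dx":0.01,"dy":0.02,"dz":0,"rx":0,"ry":-8,"rz":0},
    {"dx":0.02,"dy":0.045,"dz":0,"rx":0,"ry":-16,"rz":0},
    {"dx":0.025,"dy":0.045,"dz":0,"rx":0,"ry":-24,"rz":0},
    {"dx":0.028,"dy":0.045,"dz":0,"rx":0,"ry":-26,"rz":0},
    {"dx":0.028,"dy":0.045,"dz":0,"rx":0,"ry":-26,"rz":0},
  ],
  gripper=0,
)

```text
time: 7.18
position: [0.5084, 0.0273, 0.2038]
tool_rot: [-0.004, 0.959, -0.002, 0.283]
ft_force: [-0.4, -2.9, -0.5]
grip_width: 0.0021
```

```bash
python3 - <<'E'
from h import *
c=snap('wrist','w3');o,p,R=st();print(o['time'],p,o['grip_width'],-c['R'].T@c['t'],c['R'][2])
cv2.imwrite('pics/w3z.png',cv2.resize(c['img'][::-1,::-1],(800,600)))
E
```

```text
7.225 [0.50772343 0.02744079 0.20381981] 0.001243997285346 [0.37330315 0.02648748 0.2861934 ] [ 0.73878121  0.00168992 -0.67394322]
```

View pics/w3z.png

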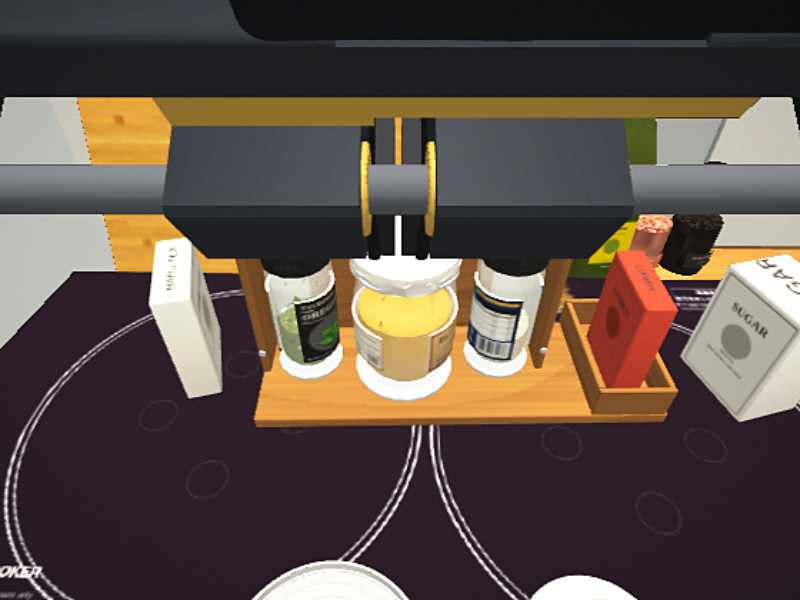

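```bash
python3 - <<'E'
from h import *
c=load('w3')
a=c['img'][::-1,::-1][175:295,175:395]
cv2.imwrite('pics/w3y.png',cv2.resize(a,None,fx=3.6,fy=3.6,interpolation=cv2.INTER_CUBIC))
E
```

View pics/w3y.png

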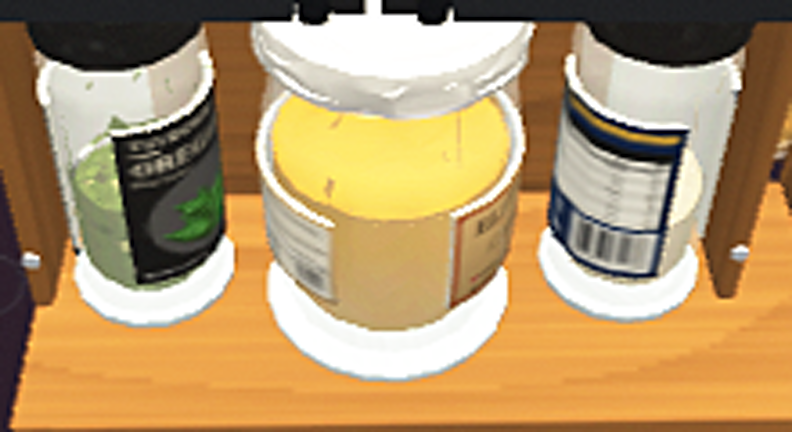

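```bash
python3 - <<'E'
from h import *
rel([.555,.073,.11],Rt(181.3,20),'a');rel([.578,.073,.075],Rt(181.3,20),'b')
E
```

```text
a d mm [ 11.1  45.7 104.4] rv [-0.6 12.9 -1.1]
b d mm [ 10.8  45.7 146.3] rv [-0.6 12.9 -1.1]
```

>>> step_arm(
  targets=[
    {"dx":0.011,"dy":0.02,"dz":0.03,"rx":0,"ry":5,"rz":0},
    {"dx":0.011,"dy":0.046,"dz":0.06,"rx":-0.6,"ry":13,"rz":-1.1},
    {"dx":0.011,"dy":0.046,"dz":0.1,"rx":-0.6,"ry":13,"rz":-1.1},
    {"dx":0.011,"dy":0.046,"dz":0.135,"rx":-0.6,"ry":13,"rz":-1.1},
    {"dx":0.011,"dy":0.046,"dz":0.146,"rx":-0.6,"ry":13,"rz":-1.1},
  ],
)

```text
time: 7.85
position: [0.5796, 0.0737, 0.0721]
tool_rot: [-0.013, 0.985, 0.001, 0.171]
ft_force: [-0.5, -0.0, 0.2]
grip_width: 0.0007
```

```bash
python3 - <<'E'
from h import *
c=snap('wrist','w4');o,p,R=st();print(o['time'],p,o['grip_width'],o['ft_force'])
rel([.5848,.073,.075],Rt(181.3,20),'touch')
rel([.5898,.073,.075],Rt(181.3,20),'press')
rel([.5898,.103,.075],Rt(181.3,20),'press')
cv2.imwrite('pics/w4z.png',cv2.resize(c['img'][::-1,::-1],(800,600)))
E
```

```text
7.9 [0.57935978 0.0734709  0.07131431] 0.0004093636662849447 [ 1.02404417  0.84649711 -0.85706269]
touch d mm [-6.4 -0.6 -1.6] rv [-0.  -0.3  0.2]
press d mm [-11.1  -0.7   0. ] rv [-0.  -0.3  0.2]
press d mm [-11.8  29.3   0.3] rv [-0.  -0.3  0.2]
```

View pics/w4z.png

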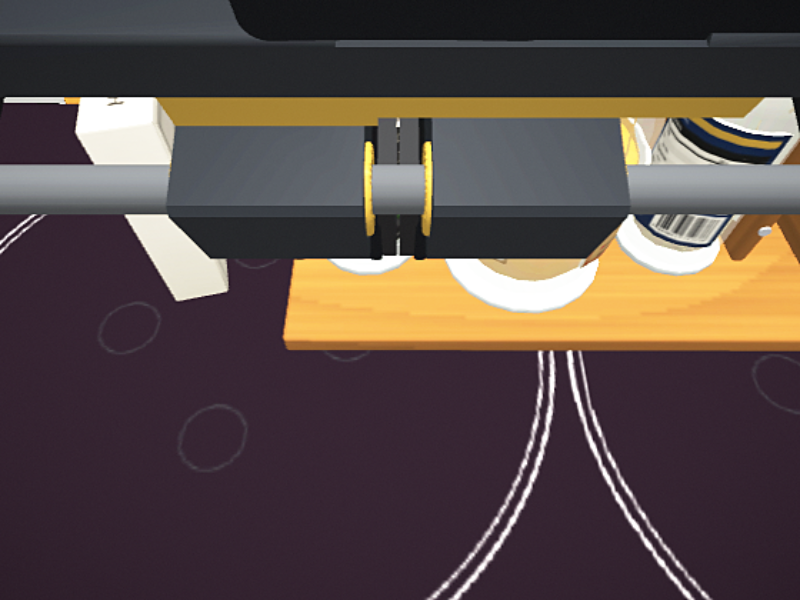

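The wrist view is blocked by the gripper body. The green jar's cup shows under it at (370,262), and the honey cup at (525,290).

>>> step_arm(
  targets=[
    {"dx":-0.0055,"dy":-0.0005,"dz":-0.0015,"rx":0,"ry":0,"rz":0},
    {"dx":-0.008,"dy":-0.0005,"dz":-0.001,"rx":0,"ry":0,"rz":0},
    {"dx":-0.009,"dy":-0.0005,"dz":-0.0005,"rx":0,"ry":0,"rz":0},
    {"dx":-0.009,"dy":-0.0005,"dz":-0.0005,"rx":0,"ry":0,"rz":0},
    {"dx":-0.009,"dy":-0.0005,"dz":-0.0005,"rx":0,"ry":0,"rz":0},
  ],
)

```text
time: 8.52
position: [0.5853, 0.0731, 0.0749]
tool_rot: [-0.013, 0.986, 0.002, 0.169]
ft_force: [-5.2, -2.2, -1.7]
grip_width: 0.0005
```

```bash
python3 - <<'E'
from h import *
o,p,R=st();print(o['time'],p,o['grip_width'],o['ft_force'])
rel([.5898,.073,.075],Rt(181.3,20),'press')
E
```

```text
8.525 [0.58529246 0.07313172 0.07489953] 0.0005443097626184176 [-5.15145076 -2.16592941 -1.65626383]
press d mm [-4.3 -0.2  1.4] rv [-0.  -0.5  0.2]
```

>>> step_arm(
  targets=[
    {"dx":-0.003,"dy":0.005,"dz":0.001,"rx":0,"ry":0,"rz":0},
    {"dx":-0.003,"dy":0.012,"dz":0.001,"rx":0,"ry":0,"rz":0},
    {"dx":-0.003,"dy":0.019,"dz":0.001,"rx":0,"ry":0,"rz":0},
    {"dx":-0.003,"dy":0.026,"dz":0.001,"rx":0,"ry":0,"rz":0},
    {"dx":-0.003,"dy":0.028,"dz":0.001,"rx":0,"ry":0,"rz":0},
  ],
)

```text
time: 9.15
position: [0.5853, 0.1017, 0.0749]
tool_rot: [-0.013, 0.986, 0.002, 0.167]
ft_force: [-5.4, 1.5, -1.2]
grip_width: 0.0003
```

>>> step_arm(
  targets=[
    {"dx":0.01,"dy":0.0,"dz":-0.01,"rx":0,"ry":0,"rz":0},
    {"dx":0.02,"dy":-0.015,"dz":-0.04,"rx":0,"ry":-5,"rz":0},
    {"dx":0.02,"dy":-0.04,"dz":-0.08,"rx":0,"ry":-10,"rz":0},
    {"dx":0.02,"dy":-0.06,"dz":-0.115,"rx":0,"ry":-13,"rz":0},
    {"dx":0.02,"dy":-0.075,"dz":-0.14,"rx":0,"ry":-13,"rz":0},
  ],
)

```text
time: 9.78
position: [0.5307, 0.0368, 0.1841]
tool_rot: [-0.013, 0.962, 0.003, 0.272]
ft_force: [-0.4, -0.3, -0.2]
grip_width: 0.0002
```

```bash
cat >> h.py <<'E'
def look(f):
    c=snap('wrist',f); a=c['img'][::-1,::-1][175:295,150:420]
    cv2.imwrite('pics/'+f+'y.png',cv2.resize(a,None,fx=2.96,fy=2.96,interpolation=cv2.INTER_CUBIC)); return c
JAR=dict(g=(.6207,.0872,.0204),h=(.6142,.023,.031),b=(.6236,-.0408,.0204))
def az(c,j,u,v): # pixel in y-zoom picture -> azimuth deg of surface pt, 0=rack front, + = to right (-y)
    U=559-(u/2.96+150); V=419-(v/2.96+175)
    o,d=ray(c,U,V); x,y,r=JAR[j]; e=o[:2]-[x,y]; 
    A=d[:2]@d[:2];B=e@d[:2];C=e@e-r*r; D=B*B-A*C
    if D<0: return None
    q=o+d*(-B-D**.5)/A; w=q[:2]-[x,y]; a=np.degrees(np.arctan2(-w[1],-w[0]))+1.3
    return round(a,1),q[2].round(3)
E
python3 - <<'E'
from h import *
c=look('w5');o,p,R=st();print(o['time'],p,o['ft_force'])
E
```

```text
9.825 [0.52932302 0.03433163 0.18745145] [-1.30299291 -0.40605616  1.40431805]
```

View pics/w5y.png

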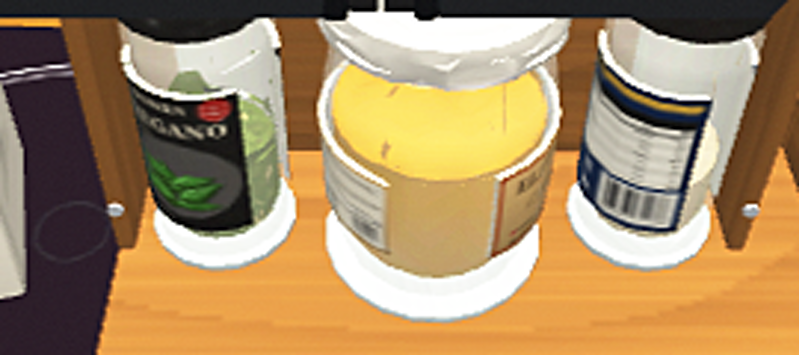

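```bash
python3 - <<'E'
from h import *
c=load('w5')
for u,v in((240,100),(246,150),(250,200),(252,225)): print('g right edge',az(c,'g',u,v))
for u,v in((128,100),(150,170),(160,220)): print('g left sil',az(c,'g',u,v))
for u,v in((712,100),(698,160),(685,225)): print('b right',az(c,'b',u,v))
for u,v in((600,100),(585,170)): print('b left',az(c,'b',u,v))
for u,v in((388,190),(388,240)): print('h Lpiece right',az(c,'h',u,v))
for u,v in((503,190),(497,240),): print('h Rpiece left',az(c,'h',u,v))
c=load('w3');f=2.96/3.6;
for u,v in((115,140),(128,220),(138,275)): print('g0 left edge',az(c,'g',u*f+25*2.96,v*f))
E
```

```text
g right edge (np.float64(39.3), np.float64(0.076))
g right edge (np.float64(39.4), np.float64(0.057))
g right edge (np.float64(37.7), np.float64(0.037))
g right edge (np.float64(36.8), np.float64(0.027))
g left sil None
g left sil (np.float64(-50.3), np.float64(0.045))
g left sil (np.float64(-51.3), np.float64(0.023))
b right (np.float64(17.6), np.float64(0.08))
b right (np.float64(20.5), np.float64(0.057))
b right (np.float64(26.6), np.float64(0.03))
b left (np.float64(-70.6), np.float64(0.067))
b left (np.float64(-73.0), np.float64(0.038))
h Lpiece right (np.float64(-22.8), np.float64(0.063))
h Lpiece right (np.float64(-22.6), np.float64(0.043))
h Rpiece left (np.float64(34.2), np.float64(0.061))
h Rpiece left (np.float64(34.1), np.float64(0.041))
g0 left edge (np.float64(3.2), np.float64(0.078))
g0 left edge (np.float64(2.9), np.float64(0.051))
g0 left edge (np.float64(3.4), np.float64(0.031))
```

```bash
python3 - <<'E'
from h import *
c=load('w3');f=2.96/3.6;
for n,u,v in(('oval L',152,232),('leaf c',195,218),('leafR',222,205),('R sil',225,180)): print(n,az(c,'g',u*f+25*2.96,v*f))
c=load('w5')
for n,u,v in(('oval R',240,190),('leaf R',222,200),('leaf c',185,185),('leaf L',147,165)): print(n,az(c,'g',u,v))
for f in ('w3','w5'):
    c=load(f);a=c['img'][::-1,::-1][190:275,150:270] if f=='w5' else c['img'][::-1,::-1][190:275,175:295]
    cv2.imwrite('pics/g_%s.png'%f,cv2.resize(a,None,fx=5,fy=5,interpolation=cv2.INTER_CUBIC))
E
```

```text
oval L (np.float64(17.8), np.float64(0.046))
leaf c (np.float64(51.5), np.float64(0.045))
leafR None
R sil None
oval R (np.float64(30.4), np.float64(0.043))
leaf R (np.float64(15.3), np.float64(0.041))
leaf c (np.float64(-12.1), np.float64(0.047))
leaf L (np.float64(-55.3), np.float64(0.046))
```

View pics/g_w5.png

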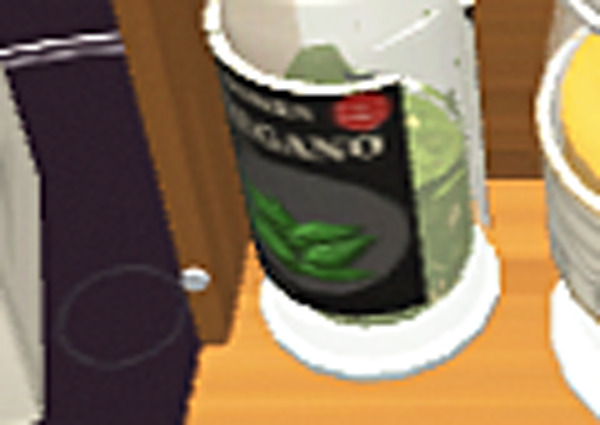

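View pics/g_w3.png

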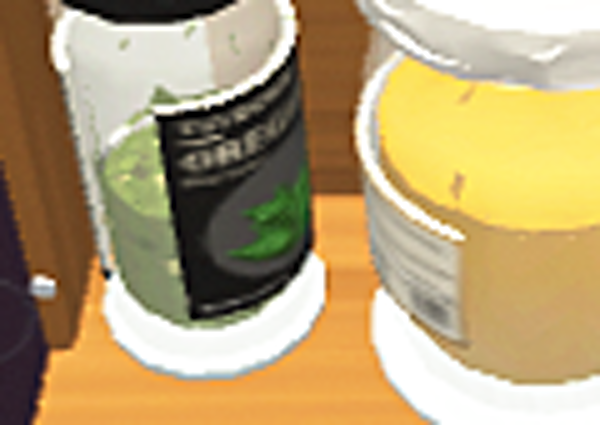

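```bash
python3 - <<'E'
from h import *
def azp(c,j,U,V): return az(c,j,(U-150)*2.96,(V-175)*2.96)
c=load('w3')
for n,u,v in(('edgeL',170,170),('O',190,160),('R',225,157),('E',252,150),('G',278,142),('leafLtip',230,255)): print(n,azp(c,'g',175+u/5,190+v/5))
c=load('w5')
for n,u,v in(('E',238,135),('G',262,143),('A',300,148),('N',338,150),('O',370,146),('edgeR',410,150),('leaf l',252,195)): print(n,azp(c,'g',150+u/5,190+v/5))
E
```

```text
edgeL (np.float64(4.0), np.float64(0.066))
O (np.float64(14.2), np.float64(0.068))
R (np.float64(31.1), np.float64(0.067))
E (np.float64(45.8), np.float64(0.066))
G (np.float64(63.7), np.float64(0.063))
leafLtip (np.float64(26.6), np.float64(0.043))
E (np.float64(-49.4), np.float64(0.063))
G (np.float64(-30.6), np.float64(0.066))
A (np.float64(-10.4), np.float64(0.068))
N (np.float64(6.5), np.float64(0.068))
O (np.float64(20.5), np.float64(0.068))
edgeR (np.float64(38.3), np.float64(0.064))
leaf l (np.float64(-47.6), np.float64(0.05))
```

```bash
python3 - <<'E'
from h import *
rel([.555,.0915,.11],Rt(181.3,20),'a');rel([.577,.0915,.075],Rt(181.3,20),'b')
E
```

```text
a d mm [17.9 57.  79.8] rv [-0.3 11.9  0.2]
b d mm [ 17.7  56.7 121.1] rv [-0.3 11.9  0.2]
```

>>> step_arm(
  targets=[
    {"dx":0.018,"dy":0.03,"dz":0.03,"rx":0,"ry":6,"rz":0},
    {"dx":0.018,"dy":0.057,"dz":0.065,"rx":0,"ry":12,"rz":0.2},
    {"dx":0.018,"dy":0.057,"dz":0.1,"rx":0,"ry":12,"rz":0.2},
    {"dx":0.018,"dy":0.057,"dz":0.12,"rx":0,"ry":12,"rz":0.2},
    {"dx":0.018,"dy":0.057,"dz":0.121,"rx":0,"ry":12,"rz":0.2},
  ],
)

```text
time: 10.45
position: [0.5782, 0.0923, 0.0716]
tool_rot: [-0.012, 0.985, -0.0, 0.172]
ft_force: [-0.4, -0.0, 0.2]
grip_width: 0.0001
```

```bash
python3 - <<'E'
from h import *
o,p,R=st();print(o['time'],p,o['ft_force'])
for y in (.0915,.083): rel([.588,y,.075],Rt(181.3,20),'b')
E
```

```text
10.45 [0.57819971 0.09232313 0.07155434] [-0.44262332 -0.026632    0.19921495]
b d mm [-10.4  -1.1   0.1] rv [-0.3 -0.2  0.1]
b d mm [-10.2  -9.6   0.1] rv [-0.3 -0.2  0.1]
```

>>> step_arm(
  targets=[
    {"dx":-0.007,"dy":-0.001,"dz":0,"rx":0,"ry":0,"rz":0},
    {"dx":-0.0105,"dy":-0.001,"dz":0,"rx":0,"ry":0,"rz":0},
    {"dx":-0.0105,"dy":-0.004,"dz":0,"rx":0,"ry":0,"rz":0},
    {"dx":-0.0105,"dy":-0.0085,"dz":0,"rx":0,"ry":0,"rz":0},
    {"dx":-0.0105,"dy":-0.0095,"dz":0,"rx":0,"ry":0,"rz":0},
  ],
)

```text
time: 11.08
position: [0.5846, 0.083, 0.076]
tool_rot: [-0.011, 0.985, 0.0, 0.17]
ft_force: [-6.7, 1.4, 0.2]
grip_width: 0.0003
```

```bash
python3 - <<'E'
from h import *
o,p,R=st();print(o['time'],p,o['ft_force'])
rel([.558,p[1],.075],Rt(181.3,20),'back');rel([.558,.010,.075],Rt(181.3,20),'honey start');rel([.5705,.010,.075],Rt(181.3,20),'honey press')
E
```

```text
11.075 [0.58456158 0.08304507 0.07597905] [-6.71384968  1.41374495  0.19604501]
back d mm [25.4  0.6 -8. ] rv [-0.2 -0.5  0.1]
honey start d mm [ 27.  -72.4  -8.2] rv [-0.2 -0.5  0.1]
honey press d mm [ 15.2 -72.7  -4.1] rv [-0.2 -0.5  0.1]
```

>>> step_arm(
  targets=[
    {"dx":0.026,"dy":0.0,"dz":-0.008,"rx":0,"ry":0,"rz":0},
    {"dx":0.027,"dy":-0.04,"dz":-0.008,"rx":0,"ry":0,"rz":0},
    {"dx":0.027,"dy":-0.074,"dz":-0.008,"rx":0,"ry":0,"rz":0},
    {"dx":0.018,"dy":-0.074,"dz":-0.005,"rx":0,"ry":0,"rz":0},
    {"dx":0.015,"dy":-0.074,"dz":-0.004,"rx":0,"ry":0,"rz":0},
  ],
)

```text
time: 11.7
position: [0.5696, 0.0073, 0.0773]
tool_rot: [-0.011, 0.985, -0.0, 0.17]
ft_force: [-12.1, -3.2, 7.3]
grip_width: 0.0006
```

```bash
python3 - <<'E'
from h import *
o,p,R=st();print(o['time'],p,o['ft_force'])
E
```

```text
11.7 [0.56955823 0.00728842 0.07726577] [-12.0776125   -3.23654385   7.26633244]
```

>>> step_arm(
  targets=[
    {"dx":-0.002,"dy":0.005,"dz":0.001,"rx":0,"ry":0,"rz":0},
    {"dx":-0.0025,"dy":0.012,"dz":0.001,"rx":0,"ry":0,"rz":0},
    {"dx":-0.0025,"dy":0.02,"dz":0.001,"rx":0,"ry":0,"rz":0},
    {"dx":-0.0025,"dy":0.028,"dz":0.001,"rx":0,"ry":0,"rz":0},
    {"dx":-0.0025,"dy":0.031,"dz":0.001,"rx":0,"ry":0,"rz":0},
  ],
)

```text
time: 12.32
position: [0.5688, 0.039, 0.0781]
tool_rot: [-0.011, 0.986, 0.0, 0.168]
ft_force: [-5.1, 1.2, -1.0]
grip_width: 0.0003
```

```bash
python3 - <<'E'
from h import *
o,p,R=st();print(o['time'],p,o['ft_force'])
rel([.556,p[1],.075],Rt(181.3,20),'back');rel([.556,.008,.075],Rt(181.3,20),'honey start');rel([.5695,.008,.075],Rt(181.3,20),'honey press')
E
```

```text
12.325 [0.56875029 0.03897983 0.07813333] [-5.11754869  1.15470074 -1.02813487]
back d mm [13.1  0.3 -1.3] rv [-0.2 -0.6  0. ]
honey start d mm [ 13.7 -30.7  -1.4] rv [-0.2 -0.6  0. ]
honey press d mm [  1.  -31.    3.1] rv [-0.2 -0.6  0. ]
```

>>> step_arm(
  targets=[
    {"dx":0.013,"dy":0.0,"dz":-0.001,"rx":0,"ry":0,"rz":0},
    {"dx":0.0137,"dy":-0.028,"dz":0.0,"rx":0,"ry":0,"rz":0},
    {"dx":0.005,"dy":-0.028,"dz":0.002,"rx":0,"ry":0,"rz":0},
    {"dx":-0.001,"dy":-0.028,"dz":0.003,"rx":0,"ry":0,"rz":0},
    {"dx":-0.001,"dy":-0.026,"dz":0.003,"rx":0,"ry":0,"rz":0},
  ],
)

```text
time: 12.95
position: [0.5682, 0.0132, 0.0772]
tool_rot: [-0.011, 0.986, 0.001, 0.167]
ft_force: [-9.6, -1.6, 5.0]
grip_width: 0.0006
```

>>> step_arm(
  targets=[
    {"dx":-0.002,"dy":0.005,"dz":0.001,"rx":0,"ry":0,"rz":0},
    {"dx":-0.002,"dy":0.011,"dz":0.001,"rx":0,"ry":0,"rz":0},
    {"dx":-0.002,"dy":0.017,"dz":0.001,"rx":0,"ry":0,"rz":0},
    {"dx":-0.002,"dy":0.023,"dz":0.001,"rx":0,"ry":0,"rz":0},
    {"dx":-0.002,"dy":0.024,"dz":0.001,"rx":0,"ry":0,"rz":0},
  ],
)

```text
time: 13.58
position: [0.5686, 0.0381, 0.078]
tool_rot: [-0.012, 0.986, 0.001, 0.167]
ft_force: [-5.1, 0.3, 1.1]
grip_width: 0.0005
```

```bash
python3 - <<'E'
from h import *
o,p,R=st();print(o['time'],p,o['ft_force'])
rel([.556,p[1],.075],Rt(181.3,20),'back');rel([.556,-.036,.075],Rt(181.3,20),'blue 0');rel([.578,-.036,.075],Rt(181.3,20),'blue start');rel([.591,-.036,.075],Rt(181.3,20),'blue press')
E
```

```text
13.575 [0.56863774 0.03806977 0.07801495] [-5.14052074  0.34619614  1.14938684]
back d mm [12.9  0.3 -1.3] rv [-0.1 -0.8  0.1]
blue 0 d mm [ 14.6 -73.8  -1.8] rv [-0.1 -0.8  0.1]
blue start d mm [ -6.2 -74.3   5.5] rv [-0.1 -0.8  0.1]
blue press d mm [-18.5 -74.6   9.7] rv [-0.1 -0.8  0.1]
```

>>> step_arm(
  targets=[
    {"dx":0.0135,"dy":0.0,"dz":-0.001,"rx":0,"ry":0,"rz":0},
    {"dx":0.0145,"dy":-0.04,"dz":-0.002,"rx":0,"ry":0,"rz":0},
    {"dx":0.0145,"dy":-0.072,"dz":-0.002,"rx":0,"ry":0,"rz":0},
    {"dx":-0.006,"dy":-0.072,"dz":0.0055,"rx":0,"ry":0,"rz":0},
    {"dx":-0.014,"dy":-0.072,"dz":0.008,"rx":0,"ry":0,"rz":0},
  ],
)

```text
time: 14.2
position: [0.5877, -0.0347, 0.077]
tool_rot: [-0.011, 0.986, 0.0, 0.169]
ft_force: [-10.6, -2.2, 8.7]
grip_width: 0.0004
```

```bash
python3 - <<'E'
from h import *
o,p,R=st();print(o['time'],p,o['ft_force'])
rel([.591,-.034,.075],Rt(181.3,20),'blue press')
E
```

```text
14.2 [ 0.58765062 -0.03466869  0.07703837] [-10.56133975  -2.1819868    8.74719503]
blue press d mm [-2.5  0.6  3. ] rv [-0.2 -0.6  0.1]
```

Contact made; stroke right 13 mm, then back off to look.

>>> step_arm(
  targets=[
    {"dx":-0.002,"dy":-0.003,"dz":0.001,"rx":0,"ry":0,"rz":0},
    {"dx":-0.002,"dy":-0.007,"dz":0.001,"rx":0,"ry":0,"rz":0},
    {"dx":-0.002,"dy":-0.011,"dz":0.001,"rx":0,"ry":0,"rz":0},
    {"dx":-0.002,"dy":-0.013,"dz":0.001,"rx":0,"ry":0,"rz":0},
    {"dx":-0.002,"dy":-0.013,"dz":0.001,"rx":0,"ry":0,"rz":0},
  ],
)

```text
time: 14.82
position: [0.5878, -0.0462, 0.0768]
tool_rot: [-0.012, 0.986, 0.002, 0.167]
ft_force: [-6.6, 0.2, 3.0]
grip_width: 0.0003
```

>>> step_arm(
  targets=[
    {"dx":0.015,"dy":0.0,"dz":-0.01,"rx":0,"ry":0,"rz":0},
    {"dx":0.025,"dy":0.015,"dz":-0.04,"rx":0,"ry":-5,"rz":0},
    {"dx":0.025,"dy":0.04,"dz":-0.08,"rx":0,"ry":-10,"rz":0},
    {"dx":0.025,"dy":0.062,"dz":-0.115,"rx":0,"ry":-13,"rz":0},
    {"dx":0.025,"dy":0.07,"dz":-0.14,"rx":0,"ry":-13,"rz":0},
  ],
)

```text
time: 15.45
position: [0.5162, 0.0233, 0.2035]
tool_rot: [-0.013, 0.96, 0.002, 0.28]
ft_force: [0.8, 0.1, 0.3]
grip_width: 0.0005
```

```bash
python3 - <<'E'
from h import *
c=look('w6');o,p,R=st();print(o['time'],p,o['ft_force'])
E
```

```text
15.5 [0.51503272 0.02376673 0.204145  ] [-1.19325097  0.69099153  0.85329081]
```

View pics/w6y.png

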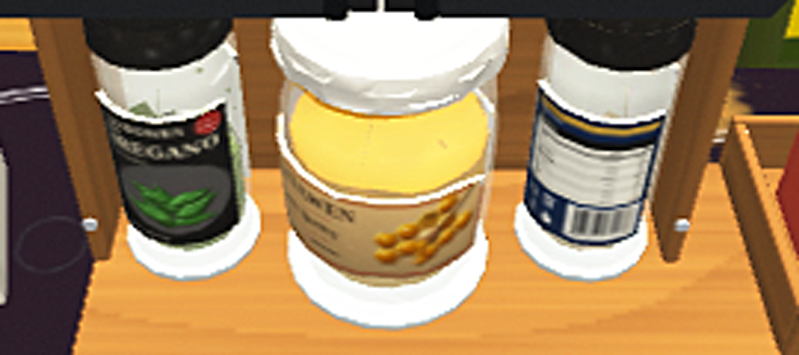

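```bash
python3 - <<'E'
from h import *
c=load('w6');i=c['img'][::-1,::-1]
for k,(a,b) in dict(g=(175,240),h=(238,320),b=(320,385)).items():
    cv2.imwrite('pics/w6%s.png'%k,cv2.resize(i[190:275,a:b],None,fx=6,fy=6,interpolation=cv2.INTER_CUBIC))
W=np.hstack([cv2.imread('pics/w6%s.png'%k) for k in 'ghb']);print(W.shape);W=cv2.resize(W,None,fx=.62,fy=.62);cv2.imwrite('pics/w6all.png',W)
for f in ['w6gh']: pass
W=np.hstack([cv2.imread('pics/w6%s.png'%k) for k in 'gb']);cv2.imwrite('pics/w6gb.png',W);print(W.shape)
E
```

```text
(510, 1272, 3)
(510, 780, 3)
```

View pics/w6gb.png

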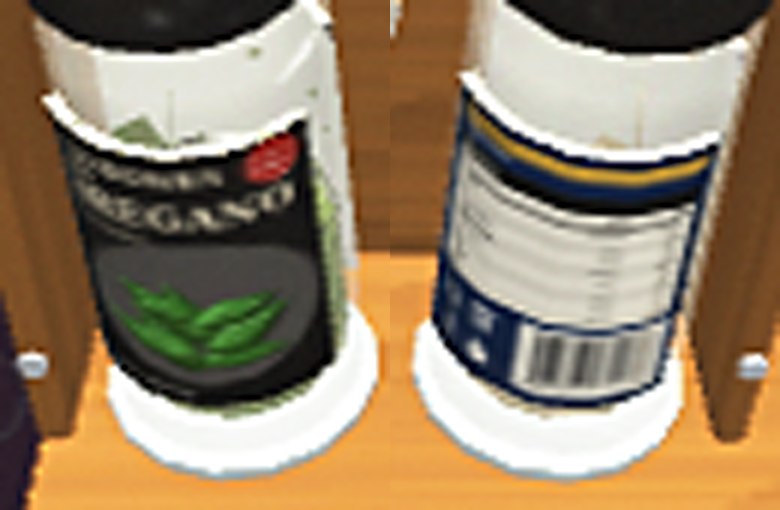

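View pics/w6h.png

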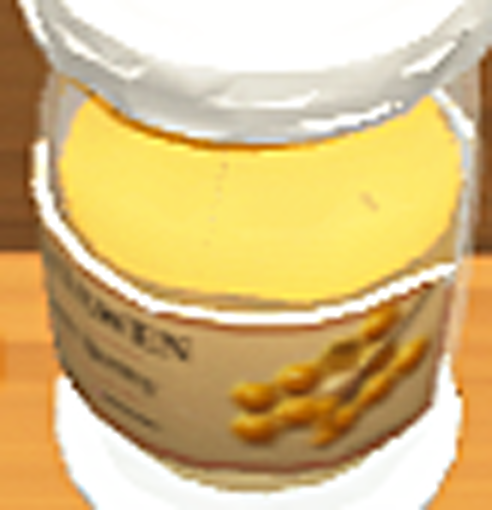

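```bash
python3 - <<'E'
from h import *
def azp(c,j,U,V): return az(c,j,(U-150)*2.96,(V-175)*2.96)
c=load('w6')
for n,u,v in(('edgeR',312,170),('edgeR',322,250),('edgeR',335,340),('G',152,208),('A',200,212),('N',240,208),('E',122,205),('R',98,195),('O2',278,195),('leafc',205,310)): print('g',n,azp(c,'g',175+u/6,190+v/6))
for n,u,v in(('edgeR',718-390,150),('edgeR',695-390,260),('edgeR',665-390,360),('paleL',455-390,220),('L',462-390,120),('L',440-390,270)): print('b',n,azp(c,'b',320+u/6,190+v/6))
for n,u,v in(('Rend',445,290),('Rend',440,370),('N end',190,345),('comb L',230,400),('comb R',430,350),('textL',50,280)): print('h',n,azp(c,'h',238+u/6,190+v/6))
E
```

```text
g edgeR (np.float64(63.1), np.float64(0.068))
g edgeR (np.float64(63.1), np.float64(0.051))
g edgeR (np.float64(64.3), np.float64(0.031))
g G (np.float64(-6.7), np.float64(0.07))
g A (np.float64(11.9), np.float64(0.069))
g N (np.float64(27.5), np.float64(0.068))
g E (np.float64(-19.9), np.float64(0.069))
g R (np.float64(-31.8), np.float64(0.069))
g O2 (np.float64(44.1), np.float64(0.068))
g leafc (np.float64(7.0), np.float64(0.049))
b edgeR (np.float64(47.5), np.float64(0.077))
b edgeR (np.float64(51.6), np.float64(0.054))
b edgeR (np.float64(46.5), np.float64(0.033))
b paleL (np.float64(-68.2), np.float64(0.055))
b L (np.float64(-74.3), np.float64(0.073))
b L (np.float64(-75.7), np.float64(0.042))
h Rend (np.float64(62.7), np.float64(0.057))
h Rend (np.float64(64.7), np.float64(0.039))
h N end (np.float64(-14.4), np.float64(0.061))
h comb L (np.float64(-4.0), np.float64(0.051))
h comb R (np.float64(56.9), np.float64(0.048))
h textL (np.float64(-75.7), np.float64(0.049))
```

```bash
python3 - <<'E'
from h import *
c=load('w6');o,p,R=st();cp=-c['R'].T@c['t'];off=R.T@(cp-p);print(off)
Rn=Rt(153,33);C=np.array([.41,.135,.275]);t=C-Rn@off;print(t,(t+Rn@np.array([0,0,.019])));rel(t,Rn)
E
```

```text
[ 0.06816034 -0.00074365 -0.14130006]
[0.52984083 0.07477267 0.19361858] [0.53906109 0.07007471 0.17768384]
 d mm [-8.1 50.6 17.4] rv [15.3 -0.4 24.1]
```

>>> step_arm(
  targets=[
    {"dx":-0.002,"dy":0.017,"dz":0.004,"rx":5,"ry":0,"rz":8},
    {"dx":-0.005,"dy":0.034,"dz":0.012,"rx":10,"ry":0,"rz":16},
    {"dx":-0.008,"dy":0.05,"dz":0.017,"rx":15,"ry":0,"rz":24},
    {"dx":-0.008,"dy":0.0506,"dz":0.0174,"rx":15.3,"ry":-0.4,"rz":24},
    {"dx":-0.008,"dy":0.0506,"dz":0.0174,"rx":15.3,"ry":-0.4,"rz":24},
  ],
)

```text
time: 16.12
position: [0.5136, 0.0576, 0.1882]
tool_rot: [0.074, 0.968, -0.014, 0.24]
ft_force: [0.1, 0.5, 0.9]
grip_width: 0.0004
```

```bash
python3 - <<'E'
from h import *
c=look('w7');o,p,R=st();print(o['time'],p,o['ft_force'],-c['R'].T@c['t'])
E
```

```text
16.175 [0.51400863 0.05833794 0.18831315] [ 0.89572313  0.56603435 -0.43433965] [0.38761341 0.07550244 0.28217971]
```

View pics/w7y.png

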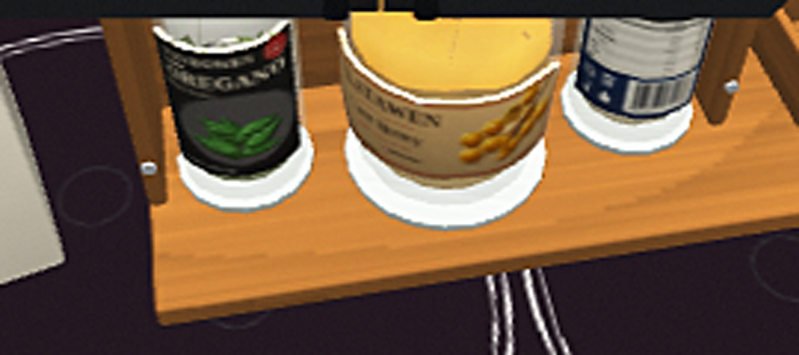

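```bash
python3 - <<'E'
from h import *
o,p,R=st();print(np.round(o['q'],2))
Rn=Rt(150,33);C=np.array([.41,.15,.265]);t=C-Rn@np.array([.0682,-.0007,-.1413]);print(t);rel(t,Rn)
c=load('w7')
def azp(c,j,U,V): return az(c,j,(U-150)*2.96,(V-175)*2.96)
for u,v in ((350,60),(345,90),(352,120),(560,75),(550,130)): print(az(c,'h',u,v))
E
```

```text
[-0.09  0.38  2.09 -0.1   0.18 -1.42]
[0.52653149 0.0835288  0.18364023]
 d mm [-5.3 26.7  8.4] rv [11.3 -5.2 18.1]
(np.float64(-74.4), np.float64(0.065))
(np.float64(-93.4), np.float64(0.043))
(np.float64(-75.2), np.float64(0.04))
None
None
```

```bash
python3 - <<'E'
from h import *
Rn=Rt(152,22);C=np.array([.465,.145,.275]);t=C-Rn@np.array([.0682,-.0007,-.1413]);print(t);rel(t,Rn)
E
```

```text
[0.56789699 0.0910815  0.16953709]
 d mm [-33.8  40.3  39.5] rv [ 8.7  5.7 17.3]
```

>>> step_arm(
  targets=[
    {"dx":-0.007,"dy":0.01,"dz":0.01,"rx":2,"ry":4,"rz":3},
    {"dx":-0.015,"dy":0.02,"dz":0.02,"rx":4,"ry":6,"rz":8},
    {"dx":-0.025,"dy":0.03,"dz":0.03,"rx":6,"ry":6,"rz":13},
    {"dx":-0.034,"dy":0.04,"dz":0.0395,"rx":8.7,"ry":5.7,"rz":17.3},
    {"dx":-0.034,"dy":0.04,"dz":0.0395,"rx":8.7,"ry":5.7,"rz":17.3},
  ],
)

```text
time: 16.8
position: [0.5699, 0.0921, 0.1697]
tool_rot: [0.236, 0.953, -0.045, 0.186]
ft_force: [-0.5, 0.6, 0.1]
grip_width: 0.0004
```

```bash
python3 - <<'E'
from h import *
c=snap('wrist','w8');o,p,R=st();print(o['time'],p,o['ft_force'],-c['R'].T@c['t'])
cv2.imwrite('pics/w8z.png',cv2.resize(c['img'][::-1,::-1],(800,600)))
E
```

```text
16.85 [0.56845521 0.09138456 0.16946327] [ 0.01400209 -0.49902072  0.1116811 ] [0.46620777 0.14643107 0.27603085]
```

View pics/w8z.png

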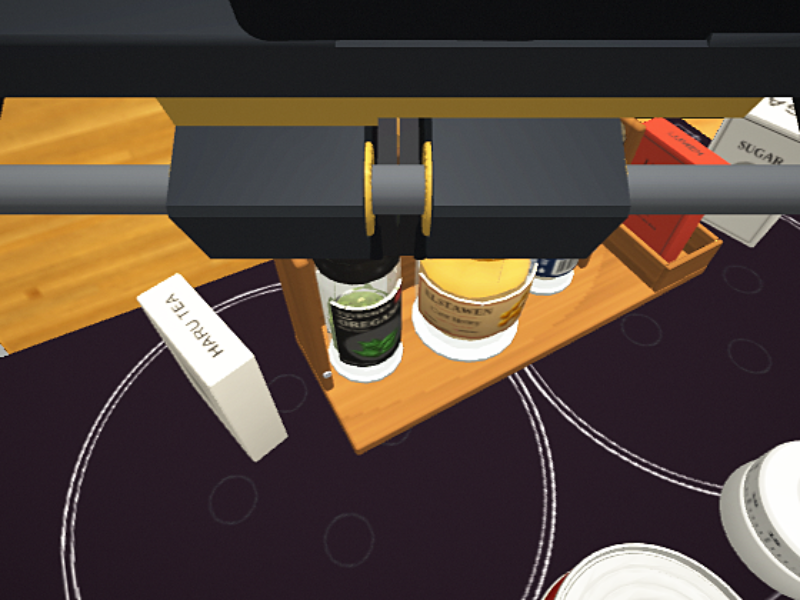

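```bash
python3 - <<'E'
from h import *
c=load('w8');i=c['img'][::-1,::-1]
cv2.imwrite('pics/w8q.png',cv2.resize(i[180:270,215:375],None,fx=5,fy=5,interpolation=cv2.INTER_CUBIC))
E
```

```text
(no output)
```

View pics/w8q.png

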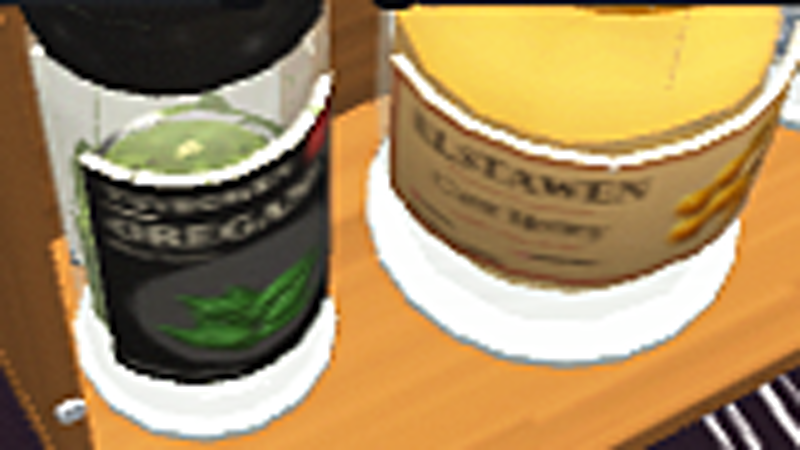

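```bash
python3 - <<'E'
from h import *
def azp(c,j,U,V): return az(c,j,(U-150)*2.96,(V-175)*2.96)
c=load('w8')
for j,n,u,v in(('g','edgeL',85,180),('g','edgeL',98,260),('g','edgeL',112,340),('g','G',225,232),('h','edgeL',394,90),('h','edgeL',394,140),('h','edgeL',396,180),('h','E',425,130),('h','sil',390,110),('h','N end',650,185),('h','combL',668,240)):
    print(j,n,azp(c,j,215+u/5,180+v/5))
e=-c['R'].T@c['t']; 
for j in 'gh': x,y,r=JAR[j]; d=e[:2]-[x,y]; a=np.degrees(np.arctan2(-d[1],-d[0]))+1.3; print(j,'view az',a,'limit',a-np.degrees(np.arccos(r/np.hypot(*d))))
E
```

```text
g edgeL (np.float64(-62.9), np.float64(0.076))
g edgeL (np.float64(-63.4), np.float64(0.056))
g edgeL (np.float64(-63.3), np.float64(0.034))
g G (np.float64(-7.8), np.float64(0.068))
h edgeL (np.float64(-95.8), np.float64(0.058))
h edgeL (np.float64(-94.1), np.float64(0.047))
h edgeL (np.float64(-91.5), np.float64(0.038))
h E (np.float64(-78.9), np.float64(0.059))
h sil (np.float64(-97.9), np.float64(0.052))
h N end (np.float64(-12.3), np.float64(0.06))
h combL (np.float64(-1.8), np.float64(0.043))
g view az -19.676420385877716 limit -102.59414214657062
h view az -38.52937492141313 limit -119.27232891339008
```

```bash
python3 - <<'E'
from h import *
rel([.525,.03,.13],Rt(181.3,20),'a');rel([.557,.027,.077],Rt(181.3,20),'b')
E
```

```text
a d mm [ 23.8 -74.6  32.9] rv [-10.4   1.9 -27.2]
b d mm [ 16.1 -62.3  93.2] rv [-10.4   1.9 -27.2]
```

>>> step_arm(
  targets=[
    {"dx":0.015,"dy":-0.03,"dz":0.0,"rx":-3,"ry":0,"rz":-9},
    {"dx":0.022,"dy":-0.06,"dz":0.015,"rx":-7,"ry":1,"rz":-18},
    {"dx":0.023,"dy":-0.075,"dz":0.04,"rx":-10.4,"ry":1.9,"rz":-27.2},
    {"dx":0.018,"dy":-0.065,"dz":0.075,"rx":-10.4,"ry":1.9,"rz":-27.2},
    {"dx":0.016,"dy":-0.0623,"dz":0.093,"rx":-10.4,"ry":1.9,"rz":-27.2},
  ],
)

```text
time: 17.48
position: [0.5521, 0.0317, 0.0906]
tool_rot: [0.0, 0.985, 0.003, 0.174]
ft_force: [0.2, 0.3, 0.6]
grip_width: 0.0006
```

```bash
python3 - <<'E'
from h import *
o,p,R=st();print(o['time'],p,o['ft_force'])
for q in ([.5705,.027,.077],[.5705,.020,.077]): rel(q,Rt(181.3,20))
E
```

```text
17.475 [0.55206276 0.0316792  0.09055675] [0.22391935 0.34399968 0.56745644]
 d mm [-12.7  -4.7  19. ] rv [-0.2  0.1 -1.3]
 d mm [-12.7 -11.7  19. ] rv [-0.2  0.1 -1.3]
```

>>> step_arm(
  targets=[
    {"dx":0.0,"dy":-0.0047,"dz":0.014,"rx":0,"ry":0,"rz":-1.3},
    {"dx":-0.006,"dy":-0.0047,"dz":0.017,"rx":0,"ry":0,"rz":-1.3},
    {"dx":-0.0127,"dy":-0.0047,"dz":0.019,"rx":0,"ry":0,"rz":-1.3},
    {"dx":-0.0127,"dy":-0.0085,"dz":0.019,"rx":0,"ry":0,"rz":-1.3},
    {"dx":-0.0127,"dy":-0.012,"dz":0.019,"rx":0,"ry":0,"rz":-1.3},
  ],
)

```text
time: 18.1
position: [0.5682, 0.0208, 0.0769]
tool_rot: [-0.012, 0.985, 0.001, 0.172]
ft_force: [-5.5, 1.0, 0.2]
grip_width: 0.0004
```

```bash
python3 - <<'E'
from h import *
o,p,R=st();print(o['time'],p,o['ft_force'])
for q in ([.557,.02,.077],[.557,-.037,.077],[.578,-.037,.077],[.590,-.037,.077]): rel(q,Rt(181.3,20))
E
```

```text
18.1 [0.56816316 0.02082624 0.07692644] [-5.46398793  0.95564748  0.1853447 ]
 d mm [10.5 -0.6 -3.9] rv [-0.  -0.2  0. ]
 d mm [ 11.8 -57.6  -4.3] rv [-0.  -0.2  0. ]
 d mm [ -8.  -58.    2.9] rv [-0.  -0.2  0. ]
 d mm [-19.3 -58.3   6.9] rv [-0.  -0.2  0. ]
```

>>> step_arm(
  targets=[
    {"dx":0.012,"dy":0.0,"dz":-0.004,"rx":0,"ry":0,"rz":0},
    {"dx":0.012,"dy":-0.035,"dz":-0.004,"rx":0,"ry":0,"rz":0},
    {"dx":0.008,"dy":-0.058,"dz":-0.003,"rx":0,"ry":0,"rz":0},
    {"dx":-0.01,"dy":-0.058,"dz":0.003,"rx":0,"ry":0,"rz":0},
    {"dx":-0.018,"dy":-0.058,"dz":0.0065,"rx":0,"ry":0,"rz":0},
  ],
)

```text
time: 18.73
position: [0.5881, -0.037, 0.0778]
tool_rot: [-0.012, 0.985, 0.002, 0.172]
ft_force: [-17.8, -4.5, 14.5]
grip_width: 0.0003
```

>>> step_arm(
  targets=[
    {"dx":-0.0025,"dy":-0.003,"dz":0.001,"rx":0,"ry":0,"rz":0},
    {"dx":-0.0025,"dy":-0.006,"dz":0.001,"rx":0,"ry":0,"rz":0},
    {"dx":-0.0025,"dy":-0.009,"dz":0.001,"rx":0,"ry":0,"rz":0},
    {"dx":-0.0025,"dy":-0.01,"dz":0.001,"rx":0,"ry":0,"rz":0},
    {"dx":-0.0025,"dy":-0.01,"dz":0.001,"rx":0,"ry":0,"rz":0},
  ],
)

```text
time: 19.35
position: [0.5879, -0.0448, 0.0772]
tool_rot: [-0.013, 0.986, 0.003, 0.169]
ft_force: [-6.8, 0.4, 3.0]
grip_width: 0.0003
```

>>> step_arm(
  targets=[
    {"dx":0.015,"dy":0.0,"dz":-0.01,"rx":0,"ry":0,"rz":0},
    {"dx":0.025,"dy":0.015,"dz":-0.04,"rx":0,"ry":-5,"rz":0},
    {"dx":0.025,"dy":0.04,"dz":-0.08,"rx":0,"ry":-10,"rz":0},
    {"dx":0.025,"dy":0.065,"dz":-0.115,"rx":0,"ry":-13,"rz":0},
    {"dx":0.025,"dy":0.075,"dz":-0.14,"rx":0,"ry":-13,"rz":0},
  ],
)

```text
time: 19.98
position: [0.5153, 0.0295, 0.2035]
tool_rot: [-0.014, 0.959, 0.004, 0.282]
ft_force: [-0.0, -1.3, 0.4]
grip_width: 0.0003
```

```bash
python3 - <<'E'
from h import *
c=look('w9');o,p,R=st();print(o['time'],p,o['ft_force'])
E
```

```text
20.025 [0.51372292 0.03010982 0.20388987] [-0.90147425  1.09860259  0.56200324]
```

View pics/w9y.png

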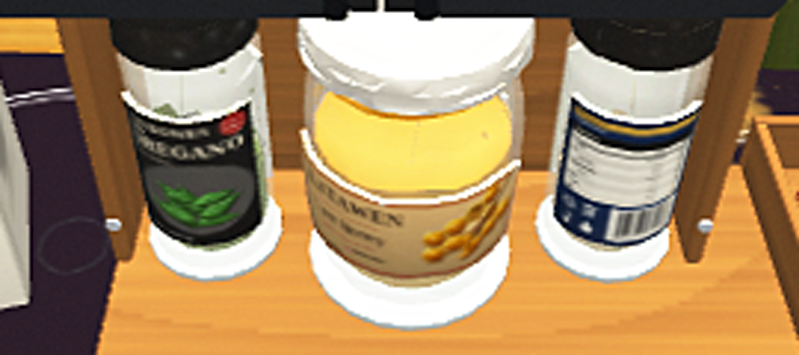

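```bash
python3 - <<'E'
from h import *
c=load('w9');i=c['img'][::-1,::-1]
cv2.imwrite('pics/w9q.png',cv2.resize(i[190:275,245:395],None,fx=5.3,fy=5.3,interpolation=cv2.INTER_CUBIC))
E
```

```text
(no output)
```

View pics/w9q.png

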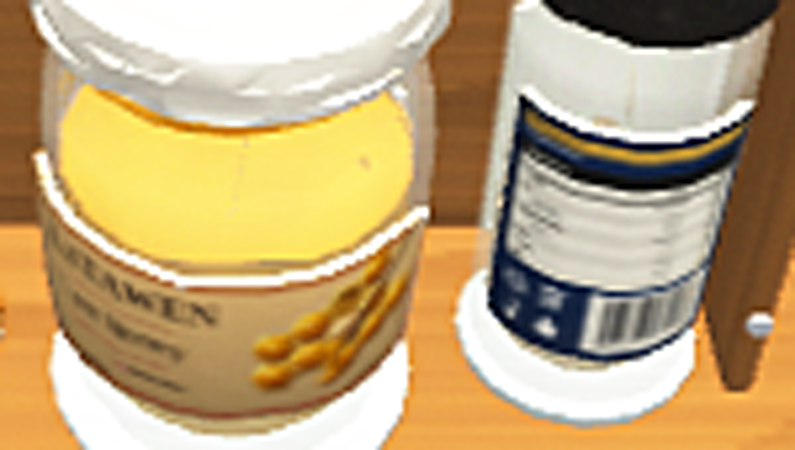

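```bash
python3 - <<'E'
from h import *
def azp(c,j,U,V): return az(c,j,(U-150)*2.96,(V-175)*2.96)
c=load('w9')
for j,n,u,v in(('h','edgeR',425,235),('h','edgeR',412,310),('h','edgeR',405,350),('h','Nend',216,315),('h','combL',252,360),('b','edgeR',748,115),('b','edgeR',722,210),('b','edgeR',697,310),('b','edgeL',519,110),('b','edgeL',505,200),('b','edgeL',490,290)):
    print(j,n,azp(c,j,245+u/5.3,190+v/5.3))
rel([.555,-.027,.11],Rt(181.3,20),'a');rel([.577,-.027,.077],Rt(181.3,20),'b')
E
```

```text
h edgeR None
h edgeR None
h edgeR None
h Nend (np.float64(-2.5), np.float64(0.06))
h combL (np.float64(8.3), np.float64(0.05))
b edgeR None
b edgeR (np.float64(66.3), np.float64(0.054))
b edgeR None
b edgeL (np.float64(-61.2), np.float64(0.076))
b edgeL (np.float64(-61.0), np.float64(0.056))
b edgeL (np.float64(-61.5), np.float64(0.034))
a d mm [ 17.4 -58.4 100.3] rv [ 0.2 12.7  0.4]
b d mm [ 16.7 -59.1 140. ] rv [ 0.2 12.7  0.4]
```

>>> step_arm(
  targets=[
    {"dx":0.017,"dy":-0.03,"dz":0.035,"rx":0,"ry":6,"rz":0},
    {"dx":0.017,"dy":-0.058,"dz":0.07,"rx":0,"ry":12.5,"rz":0.3},
    {"dx":0.017,"dy":-0.059,"dz":0.11,"rx":0,"ry":12.5,"rz":0.3},
    {"dx":0.017,"dy":-0.059,"dz":0.138,"rx":0,"ry":12.5,"rz":0.3},
    {"dx":0.017,"dy":-0.059,"dz":0.14,"rx":0,"ry":12.5,"rz":0.3},
  ],
)

```text
time: 20.65
position: [0.5778, -0.0272, 0.0753]
tool_rot: [-0.012, 0.985, 0.004, 0.175]
ft_force: [0.5, 0.1, 0.6]
grip_width: 0.0005
```

```bash
python3 - <<'E'
from h import *
o,p,R=st();print(o['time'],p,o['ft_force'])
for q in ([.5905,-.027,.077],[.5905,-.056,.077]): rel(q,Rt(181.3,20))
E
```

```text
20.65 [ 0.57782128 -0.02715367  0.07525745] [0.52884723 0.09788843 0.56183648]
 d mm [-12.5  -0.2   2.7] rv [0.2 0.1 0.1]
 d mm [-11.8 -29.2   2.4] rv [0.2 0.1 0.1]
```

>>> step_arm(
  targets=[
    {"dx":-0.008,"dy":0,"dz":0.0025,"rx":0,"ry":0,"rz":0},
    {"dx":-0.0125,"dy":0,"dz":0.0025,"rx":0,"ry":0,"rz":0},
    {"dx":-0.0125,"dy":-0.004,"dz":0.0025,"rx":0,"ry":0,"rz":0},
    {"dx":-0.0125,"dy":-0.01,"dz":0.0025,"rx":0,"ry":0,"rz":0},
    {"dx":-0.0125,"dy":-0.016,"dz":0.0025,"rx":0,"ry":0,"rz":0},
  ],
)

```text
time: 21.28
position: [0.588, -0.042, 0.0769]
tool_rot: [-0.013, 0.985, 0.005, 0.173]
ft_force: [-5.1, 1.2, -1.0]
grip_width: 0.0004
```

>>> step_arm(
  targets=[
    {"dx":-0.0025,"dy":-0.005,"dz":0.001,"rx":0,"ry":0,"rz":0},
    {"dx":-0.0025,"dy":-0.01,"dz":0.001,"rx":0,"ry":0,"rz":0},
    {"dx":-0.0025,"dy":-0.014,"dz":0.001,"rx":0,"ry":0,"rz":0},
    {"dx":-0.0025,"dy":-0.014,"dz":0.001,"rx":0,"ry":0,"rz":0},
    {"dx":0.01,"dy":-0.014,"dz":-0.003,"rx":0,"ry":0,"rz":0},
  ],
)

```text
time: 21.9
position: [0.5793, -0.0575, 0.0775]
tool_rot: [-0.013, 0.984, 0.003, 0.175]
ft_force: [-0.2, 0.5, 0.6]
grip_width: 0.0004
```

>>> step_arm(
  targets=[
    {"dx":0.015,"dy":0.0,"dz":-0.01,"rx":0,"ry":0,"rz":0},
    {"dx":0.02,"dy":0.02,"dz":-0.04,"rx":0,"ry":-5,"rz":0},
    {"dx":0.02,"dy":0.045,"dz":-0.08,"rx":0,"ry":-10,"rz":0},
    {"dx":0.02,"dy":0.07,"dz":-0.115,"rx":0,"ry":-13,"rz":0},
    {"dx":0.02,"dy":0.08,"dz":-0.14,"rx":0,"ry":-13,"rz":0},
  ],
)

```text
time: 22.52
position: [0.5117, 0.0221, 0.2093]
tool_rot: [-0.012, 0.958, 0.003, 0.285]
ft_force: [-0.2, -0.1, -0.1]
grip_width: 0.0005
```

```bash
python3 - <<'E'
from h import *
c=look('w10');o,p,R=st();print(o['time'],p,o['ft_force'])
E
```

```text
22.575 [0.50998275 0.02281469 0.20956932] [-1.2727706   1.65922564  1.54574164]
```

View pics/w10y.png

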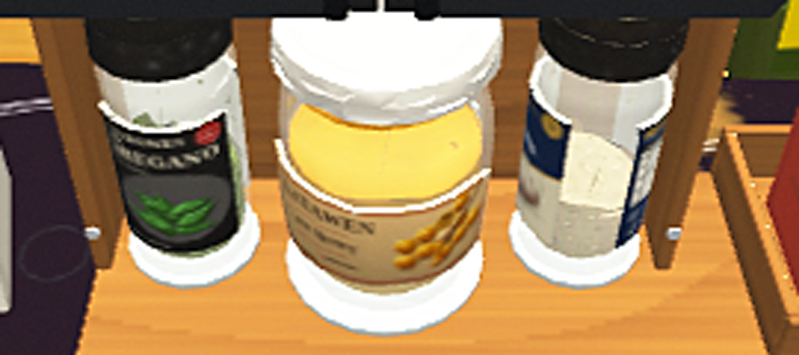

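```bash
python3 - <<'E'
from h import *
c=load('w10')
for u,v in((571,125),(563,180),(557,245)): print('front R',az(c,'b',u,v))
for u,v in((640,125),(630,180),(620,245)): print('back L',az(c,'b',u,v))
rel([.577,-.027,.077],Rt(181.3,20),'b')
E
```

```text
front R (np.float64(-29.1), np.float64(0.08))
front R (np.float64(-28.3), np.float64(0.058))
front R (np.float64(-24.2), np.float64(0.03))
back L (np.float64(27.2), np.float64(0.082))
back L (np.float64(29.5), np.float64(0.059))
back L (np.float64(35.0), np.float64(0.029))
b d mm [ 17.3 -51.4 147. ] rv [ 0.  13.1  0.2]
```

>>> step_arm(
  targets=[
    {"dx":0.017,"dy":-0.026,"dz":0.035,"rx":0,"ry":6,"rz":0},
    {"dx":0.017,"dy":-0.051,"dz":0.075,"rx":0,"ry":13,"rz":0.2},
    {"dx":0.017,"dy":-0.0515,"dz":0.115,"rx":0,"ry":13,"rz":0.2},
    {"dx":0.017,"dy":-0.0515,"dz":0.145,"rx":0,"ry":13,"rz":0.2},
    {"dx":0.017,"dy":-0.0515,"dz":0.147,"rx":0,"ry":13,"rz":0.2},
  ],
)

```text
time: 23.2
position: [0.5783, -0.028, 0.0758]
tool_rot: [-0.011, 0.985, 0.002, 0.174]
ft_force: [-0.1, -0.1, 0.5]
grip_width: 0.0006
```

```bash
python3 - <<'E'
from h import *
o,p,R=st();print(o['time'],p,o['ft_force'])
for q in ([.5905,-.027,.077],[.5905,-.056,.077]): rel(q,Rt(181.3,20))
E
```

```text
23.2 [ 0.57834556 -0.02801146  0.07576859] [-0.0789489  -0.12386044  0.45895993]
 d mm [-11.9   0.7   3. ] rv [ 0.   0.1 -0.1]
 d mm [-11.3 -28.2   2.8] rv [ 0.   0.1 -0.1]
```

>>> step_arm(
  targets=[
    {"dx":-0.008,"dy":0.0007,"dz":0.003,"rx":0,"ry":0,"rz":0},
    {"dx":-0.012,"dy":0.0007,"dz":0.003,"rx":0,"ry":0,"rz":0},
    {"dx":-0.012,"dy":-0.0035,"dz":0.003,"rx":0,"ry":0,"rz":0},
    {"dx":-0.012,"dy":-0.0095,"dz":0.003,"rx":0,"ry":0,"rz":0},
    {"dx":-0.012,"dy":-0.0155,"dz":0.003,"rx":0,"ry":0,"rz":0},
  ],
)

```text
time: 23.82
position: [0.588, -0.0423, 0.0769]
tool_rot: [-0.011, 0.985, 0.003, 0.172]
ft_force: [-4.7, 2.7, -0.3]
grip_width: 0.0003
```

>>> step_arm(
  targets=[
    {"dx":-0.0025,"dy":-0.005,"dz":0.001,"rx":0,"ry":0,"rz":0},
    {"dx":-0.0025,"dy":-0.01,"dz":0.001,"rx":0,"ry":0,"rz":0},
    {"dx":-0.0025,"dy":-0.014,"dz":0.001,"rx":0,"ry":0,"rz":0},
    {"dx":-0.0025,"dy":-0.014,"dz":0.001,"rx":0,"ry":0,"rz":0},
    {"dx":0.01,"dy":-0.014,"dz":-0.003,"rx":0,"ry":0,"rz":0},
  ],
)

```text
time: 24.45
position: [0.5798, -0.0579, 0.0777]
tool_rot: [-0.011, 0.985, 0.002, 0.175]
ft_force: [0.5, -0.3, -0.3]
grip_width: 0.0002
```

>>> step_arm(
  targets=[
    {"dx":0.015,"dy":0.0,"dz":-0.01,"rx":0,"ry":0,"rz":0},
    {"dx":0.02,"dy":0.02,"dz":-0.04,"rx":0,"ry":-5,"rz":0},
    {"dx":0.02,"dy":0.045,"dz":-0.08,"rx":0,"ry":-10,"rz":0},
    {"dx":0.02,"dy":0.07,"dz":-0.115,"rx":0,"ry":-13,"rz":0},
    {"dx":0.02,"dy":0.08,"dz":-0.14,"rx":0,"ry":-13,"rz":0},
  ],
)

```text
time: 25.08
position: [0.5127, 0.0221, 0.2086]
tool_rot: [-0.011, 0.958, 0.001, 0.286]
ft_force: [0.1, 0.3, -0.8]
grip_width: 0.0004
```

```bash
python3 - <<'E'
from h import *
c=look('w11');o,p,R=st();print(o['time'],p,o['ft_force'])
i=c['img'][::-1,::-1]
cv2.imwrite('pics/w11q.png',cv2.resize(i[190:275,235:395],None,fx=5,fy=5,interpolation=cv2.INTER_CUBIC))
E
```

```text
25.125 [0.51097411 0.02286353 0.20895132] [-1.18613118  1.24979834 -0.05563278]
```

View pics/w11q.png

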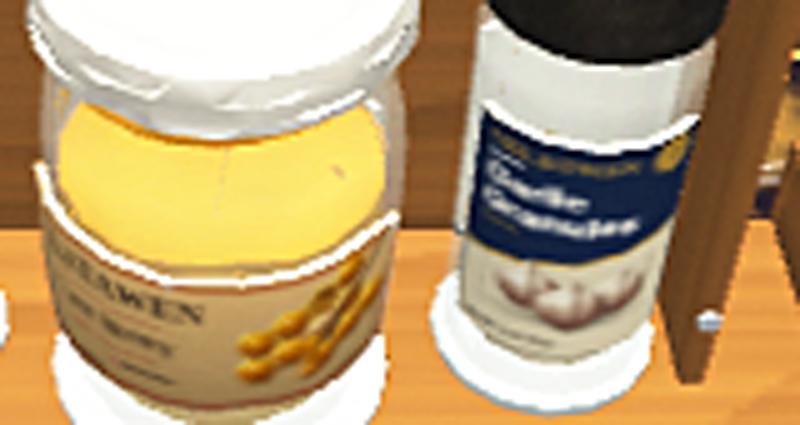

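```bash
python3 - <<'E'
from h import *
def azp(c,j,U,V): return az(c,j,(U-150)*2.96,(V-175)*2.96)
c=load('w11')
for j,n,u,v in(('b','edgeL',484,115),('b','edgeL',474,190),('b','edgeL',462,290),('b','edgeR',698,120),('b','edgeR',678,210),('b','edgeR',655,320),('b','garlic',560,295),('h','Nend',203,320),('h','combL',235,360),('h','R',388,250),('h','R',385,290)):
    print(j,n,azp(c,j,235+u/5,190+v/5))
off=np.array([.0682,-.0007,-.1413])
Rn=Rt(152,22);C=np.array([.465,.145,.275]);t=C-Rn@off;print(t);rel(t,Rn,'left view')
Rn=Rt(206,22);C=np.array([.46,-.11,.275]);t=C-Rn@off;print(t);rel(t,Rn,'right view')
E
```

```text
b edgeL (np.float64(-61.5), np.float64(0.078))
b edgeL (np.float64(-61.3), np.float64(0.06))
b edgeL (np.float64(-59.9), np.float64(0.034))
b edgeR None
b edgeR None
b edgeR None
b garlic (np.float64(-4.6), np.float64(0.045))
h Nend (np.float64(-2.2), np.float64(0.059))
h combL (np.float64(7.9), np.float64(0.048))
h R None
h R None
[0.56789699 0.0910815  0.16953709]
left view d mm [-27.5  67.1  64.7] rv [13.4 11.  26.1]
[ 0.56410232 -0.05844709  0.16953709]
right view d mm [-21.3 -82.3  61.3] rv [-11.7  10.9 -21.9]
```

>>> step_arm(
  targets=[
    {"dx":-0.005,"dy":-0.017,"dz":0.012,"rx":-2.5,"ry":4,"rz":-4.5},
    {"dx":-0.01,"dy":-0.034,"dz":0.025,"rx":-5,"ry":8,"rz":-9},
    {"dx":-0.015,"dy":-0.055,"dz":0.04,"rx":-8,"ry":11,"rz":-15},
    {"dx":-0.021,"dy":-0.082,"dz":0.06,"rx":-11.7,"ry":11,"rz":-22},
    {"dx":-0.021,"dy":-0.082,"dz":0.061,"rx":-11.7,"ry":11,"rz":-22},
  ],
)

```text
time: 25.75
position: [0.5713, -0.0593, 0.1739]
tool_rot: [-0.218, 0.958, 0.038, 0.183]
ft_force: [-0.6, -0.3, -0.2]
grip_width: 0.0007
```

```bash
python3 - <<'E'
from h import *
c=snap('wrist','w12');o,p,R=st();print(o['time'],p)
i=c['img'][::-1,::-1]
cv2.imwrite('pics/w12q.png',cv2.resize(i[175:275,155:355],None,fx=4,fy=4,interpolation=cv2.INTER_CUBIC))
E
```

```text
25.8 [ 0.56914595 -0.05727648  0.17345165]
```

View pics/w12q.png

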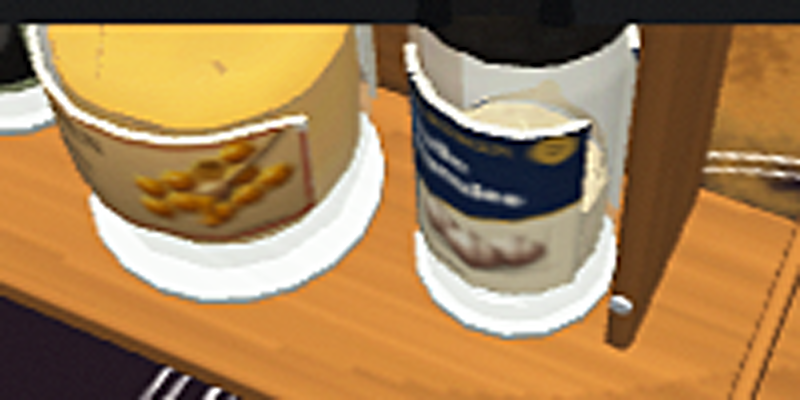

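```bash
python3 - <<'E'
from h import *
def azp(c,j,U,V): return az(c,j,(U-150)*2.96,(V-175)*2.96)
c=load('w12')
for j,n,u,v in(('b','edgeR',586,150),('b','edgeR',584,200),('b','edgeR',577,260),('h','R',305,130),('h','R',312,205),('h','combL',137,190)):
    print(j,n,azp(c,j,155+u/4,175+v/4))
snap('side','d3');snap('scene','s3')
off=np.array([.0682,-.0007,-.1413])
Rn=Rt(152,22);C=np.array([.465,.145,.275]);t=C-Rn@off;rel(t,Rn,'left view')
E
```

```text
b edgeR (np.float64(62.5), np.float64(0.071))
b edgeR (np.float64(64.6), np.float64(0.055))
b edgeR (np.float64(63.8), np.float64(0.034))
h R (np.float64(71.2), np.float64(0.059))
h R (np.float64(69.1), np.float64(0.035))
h combL (np.float64(6.3), np.float64(0.049))
left view d mm [-58.9 131.   26.8] rv [19.8 -0.6 50.1]
```

>>> step_arm(
  targets=[
    {"dx":-0.005,"dy":0.025,"dz":-0.01,"rx":4,"ry":0,"rz":10},
    {"dx":-0.012,"dy":0.05,"dz":-0.01,"rx":8,"ry":0,"rz":20},
    {"dx":-0.025,"dy":0.08,"dz":0.0,"rx":12,"ry":0,"rz":30},
    {"dx":-0.04,"dy":0.11,"dz":0.015,"rx":16,"ry":0,"rz":40},
    {"dx":-0.0589,"dy":0.131,"dz":0.026,"rx":19.8,"ry":-0.6,"rz":50},
  ],
)

```text
time: 26.52
position: [0.5583, 0.0595, 0.1739]
tool_rot: [0.063, 0.983, -0.016, 0.174]
ft_force: [0.7, -1.7, -1.0]
grip_width: 0.0004
```

```bash
python3 - <<'E'
from h import *
c=snap('wrist','w13');o,p,R=st();print(o['time'],p)
i=c['img'][::-1,::-1]
cv2.imwrite('pics/w13q.png',cv2.resize(i[175:275,200:400],None,fx=4,fy=4,interpolation=cv2.INTER_CUBIC))
E
```

```text
26.575 [0.55909631 0.06224413 0.17377888]
```

View pics/w13q.png

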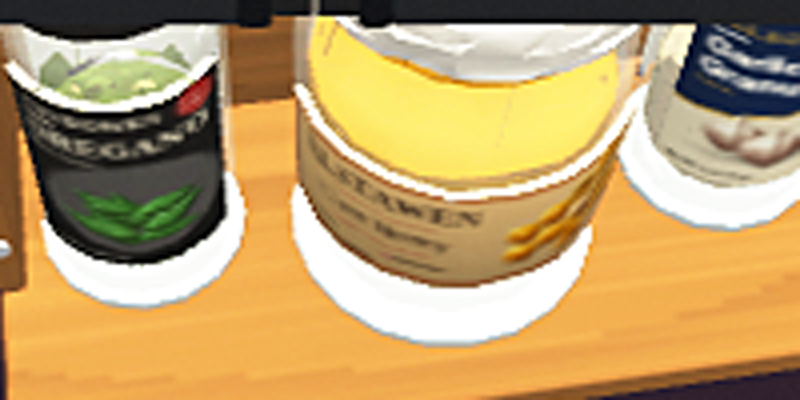

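```bash
python3 - <<'E'
from h import *
off=np.array([.0682,-.0007,-.1413])
Rn=Rt(150,22);C=np.array([.465,.15,.275]);t=C-Rn@off;rel(t,Rn,'left view')
E
```

```text
left view d mm [-1.2 30.9  4.8] rv [ 7.7 -1.7 21.1]
```

>>> step_arm(
  targets=[
    {"dx":0,"dy":0.01,"dz":0.001,"rx":2.5,"ry":0,"rz":7},
    {"dx":-0.001,"dy":0.02,"dz":0.003,"rx":5,"ry":-1,"rz":14},
    {"dx":-0.001,"dy":0.031,"dz":0.005,"rx":7.7,"ry":-1.7,"rz":21},
    {"dx":-0.001,"dy":0.031,"dz":0.005,"rx":7.7,"ry":-1.7,"rz":21},
    {"dx":-0.001,"dy":0.031,"dz":0.005,"rx":7.7,"ry":-1.7,"rz":21},
  ],
)

```text
time: 27.2
position: [0.5651, 0.0929, 0.1693]
tool_rot: [0.252, 0.949, -0.049, 0.184]
ft_force: [0.2, -0.7, -0.2]
grip_width: 0.0005
```

```bash
python3 - <<'E'
from h import *
c=snap('wrist','w14');o,p,R=st();print(o['time'],p)
i=c['img'][::-1,::-1]
cv2.imwrite('pics/w14q.png',cv2.resize(i[180:270,215:375],None,fx=5,fy=5,interpolation=cv2.INTER_CUBIC))
E
```

```text
27.25 [0.56522628 0.09242602 0.16934612]
```

View pics/w14q.png

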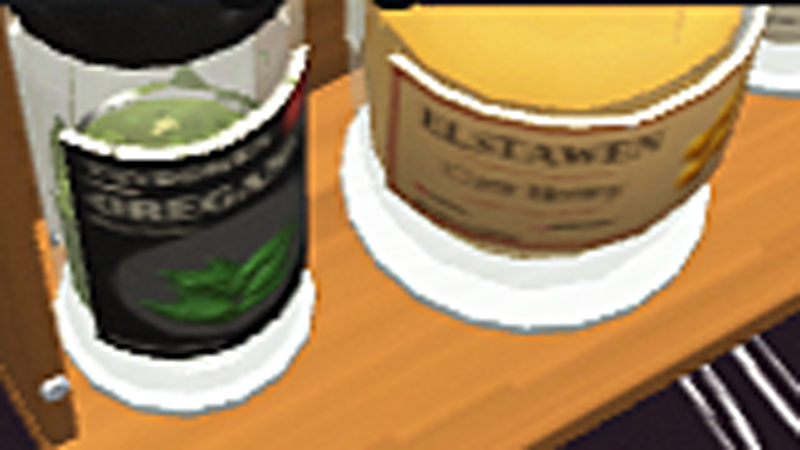

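```bash
python3 - <<'E'
from h import *
def azp(c,j,U,V): return az(c,j,(U-150)*2.96,(V-175)*2.96)
c=load('w14')
for j,n,u,v in(('g','edgeL',65,150),('g','edgeL',80,240),('g','edgeL',96,330),('h','edgeL',393,70),('h','edgeL',388,130),('h','edgeL',388,180),('h','Nend',662,150),('h','combL',680,185)):
    print(j,n,azp(c,j,215+u/5,180+v/5))
# box + bystanders
for n in('d3','s3','side0','scene0'):
    c=load(n);P=cloud(c);ok=c['depth']>0;hsv=cv2.cvtColor(c['img'],cv2.COLOR_BGR2HSV)
    m=ok&((hsv[...,0]<8)|(hsv[...,0]>172))&(hsv[...,1]>140)&(hsv[...,2]>80)&(abs(P[...,0]-.617)<.05)&(abs(P[...,1]+.12)<.04)
    if m.sum()>20:
        T=P[m];print(n,'red zmax',T[:,2].max());T=T[T[:,2]>.082];print(cv2.minAreaRect((T[:,:2]*1000).astype(np.float32)))
    for nm,x0,x1,y0,y1,z in(('tin',.40,.52,.0,.13,.035),('timer',.44,.53,-.08,.02,.045),('carton',.57,.68,.135,.21,.07),('mug',.33,.47,-.29,-.13,.09),('sugar',.55,.67,-.25,-.16,.075)):
        M=ok&(P[...,2]>z)&(P[...,2]<.115)&(P[...,0]>x0)&(P[...,0]<x1)&(P[...,1]>y0)&(P[...,1]<y1)
        if nm!='tin': M&=~(((hsv[...,0]<8)|(hsv[...,0]>172))&(hsv[...,1]>140))
        if M.sum()>10: print(n,nm,M.sum(),np.median(P[M],0).round(3))
E
```

```text
g edgeL (np.float64(-62.6), np.float64(0.077))
g edgeL (np.float64(-63.3), np.float64(0.055))
g edgeL (np.float64(-63.5), np.float64(0.031))
h edgeL (np.float64(-82.2), np.float64(0.064))
h edgeL (np.float64(-83.1), np.float64(0.049))
h edgeL (np.float64(-81.9), np.float64(0.037))
h Nend (np.float64(1.2), np.float64(0.056))
h combL (np.float64(13.5), np.float64(0.042))
d3 red zmax 0.09406469991145633
((615.2518310546875, -120.08959197998047), (55.88117218017578, 19.06937599182129), 2.554208517074585)
d3 timer 57 [ 0.446 -0.058  0.058]
d3 carton 277 [0.626 0.162 0.086]
d3 mug 374 [ 0.388 -0.219  0.097]
d3 sugar 626 [ 0.61  -0.209  0.087]
s3 red zmax 0.09067769561604229
((612.8833618164062, -120.45562744140625), (55.80299758911133, 19.0407772064209), 1.6379814147949219)
s3 tin 770 [0.431 0.055 0.037]
s3 timer 28 [ 0.443 -0.057  0.057]
s3 carton 243 [0.615 0.159 0.084]
s3 mug 681 [ 0.385 -0.216  0.096]
s3 sugar 525 [ 0.6   -0.209  0.085]
side0 tin 613 [0.432 0.054 0.038]
side0 timer 58 [ 0.446 -0.058  0.057]
side0 carton 273 [0.626 0.161 0.086]
side0 mug 378 [ 0.387 -0.219  0.098]
side0 sugar 626 [ 0.61  -0.209  0.087]
scene0 tin 777 [0.431 0.054 0.037]
scene0 timer 36 [ 0.444 -0.055  0.057]
scene0 carton 243 [0.614 0.16  0.084]
scene0 mug 675 [ 0.384 -0.217  0.096]
scene0 sugar 524 [ 0.6   -0.21   0.086]
```

Green and blue are centred to within about 1°. Honey is about 6° to the left, still inside the limit. I'll nudge it a little for margin.

```bash
python3 - <<'E'
from h import *
rel([.525,.025,.13],Rt(181.3,20),'a');rel([.557,.025,.077],Rt(181.3,20),'b')
E
```

```text
a d mm [ 16.  -78.5  36. ] rv [-11.2   1.9 -29.1]
b d mm [ 10.  -62.6  95.5] rv [-11.2   1.9 -29.1]
```

>>> step_arm(
  targets=[
    {"dx":0.012,"dy":-0.03,"dz":0.0,"rx":-3,"ry":0,"rz":-9},
    {"dx":0.016,"dy":-0.06,"dz":0.015,"rx":-7,"ry":1,"rz":-18},
    {"dx":0.016,"dy":-0.078,"dz":0.036,"rx":-11.2,"ry":1.9,"rz":-29},
    {"dx":0.013,"dy":-0.07,"dz":0.07,"rx":-11.2,"ry":1.9,"rz":-29},
    {"dx":0.01,"dy":-0.0626,"dz":0.0955,"rx":-11.2,"ry":1.9,"rz":-29},
  ],
)

```text
time: 27.88
position: [0.5487, 0.0317, 0.0973]
tool_rot: [0.011, 0.985, 0.003, 0.173]
ft_force: [0.8, 1.4, -0.3]
grip_width: 0.0005
```

```bash
python3 - <<'E'
from h import *
o,p,R=st();print(o['time'],p,o['ft_force'])
for q in ([.557,.025,.077],[.5705,.025,.077],[.5705,.0215,.077]): rel(q,Rt(181.3,20))
E
```

```text
27.875 [0.5487466  0.03171358 0.09728221] [ 0.80964307  1.39008356 -0.26003967]
 d mm [-1.  -6.7 21.9] rv [-0.3 -0.1 -2.5]
 d mm [-13.7  -6.5  26.5] rv [-0.3 -0.1 -2.5]
 d mm [-13.8 -10.   26.5] rv [-0.3 -0.1 -2.5]
```

>>> step_arm(
  targets=[
    {"dx":-0.001,"dy":-0.0065,"dz":0.018,"rx":0,"ry":0,"rz":-2.5},
    {"dx":-0.005,"dy":-0.0065,"dz":0.0225,"rx":0,"ry":0,"rz":-2.5},
    {"dx":-0.0137,"dy":-0.0065,"dz":0.0265,"rx":0,"ry":0,"rz":-2.5},
    {"dx":-0.0138,"dy":-0.0075,"dz":0.0265,"rx":0,"ry":0,"rz":-2.5},
    {"dx":-0.0138,"dy":-0.01,"dz":0.0265,"rx":0,"ry":0,"rz":-2.5},
  ],
)

```text
time: 28.5
position: [0.5678, 0.0227, 0.0767]
tool_rot: [-0.011, 0.985, 0.0, 0.17]
ft_force: [-5.6, -1.6, -0.9]
grip_width: 0.0003
```

>>> step_arm(
  targets=[
    {"dx":0.015,"dy":0.0,"dz":-0.01,"rx":0,"ry":0,"rz":0},
    {"dx":0.02,"dy":0.0,"dz":-0.04,"rx":0,"ry":-5,"rz":0},
    {"dx":0.02,"dy":0.0,"dz":-0.08,"rx":0,"ry":-10,"rz":0},
    {"dx":0.02,"dy":0.0,"dz":-0.115,"rx":0,"ry":-13,"rz":0},
    {"dx":0.02,"dy":0.0,"dz":-0.12,"rx":0,"ry":-13,"rz":0},
  ],
)

```text
time: 29.12
position: [0.5129, 0.0247, 0.1965]
tool_rot: [-0.01, 0.961, -0.001, 0.277]
ft_force: [0.2, -0.4, 0.2]
grip_width: 0.0003
```

```bash
python3 - <<'E'
from h import *
c=look('w15');o,p,R=st();print(o['time'],p,o['ft_force'])
E
```

```text
29.175 [0.51356046 0.02439369 0.19556074] [ 0.15618876  0.13600765 -0.37554916]
```

View pics/w15y.png

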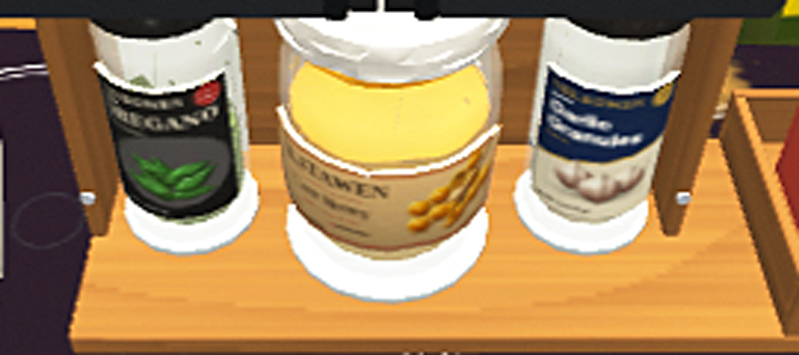

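```bash
python3 - <<'E'
from h import *
c=load('w15')
for n,u,v in(('Nend',389,188),('combL',406,220)): print(n,az(c,'h',u,v))
c=load('w11')
for n,u,v in(('Nend',203,320),('combL',235,360)): print('before',n,az(c,'h',(235+u/5-150)*2.96,(190+v/5-175)*2.96))
print(np.abs(telemetry.get_obs()['joint_velocities']).max()); print(robot.hand_in())
E
```

```text
Nend (np.float64(3.0), np.float64(0.062))
combL (np.float64(12.2), np.float64(0.048))
before Nend (np.float64(-2.2), np.float64(0.059))
before combL (np.float64(7.9), np.float64(0.048))
0.06866832177173522
the job is handed in; nothing more can be done
None
```

I handed the job in at about 29 s of the 67 s allowed. By my last checks everything is within the limits, but the hand-in reports no verdict.

- **Red box:** it stands upright in the bay, with its centre about 2–4 mm (x) and 1 mm (y) from the bay's centre in the side and scene views.
- **Jars:** I rolled each one with the closed fingertips. I measured the label angles from the label edges in wrist-camera views.

| Jar | Label edges (0° = straight out of the front, + to the right) | Middle of label |
|---|---|---|
| Green | −63° / +63° | about 0° |
| Blue (Garlic Granules side) | −61° / +64° | about +1° |
| Honey | −82° / +70° before a last small nudge | about −1° |

- **Blue jar:** it has a second label on its back, with a nutrition table and barcode. I first brought that one to the front, then turned the jar on to the real front label.
- **Honey jar:** one early reading put its right edge about 5° off the later one. After the last nudge I checked only the words and the picture on the label, which had turned about 5°. The side views of its edges were not repeated.
- **Bystanders:** the carton, mug, tall box and timer were in the same place as at the start, to within about 3 mm, in both the scene and side views. The tin matched in the scene view only; it did not register in the late side view. I did not measure the canister again, but the arm worked well away from it.

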